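# Pack the reference plate and spatula in the accessory tray

### The job

Pack the instrument tray: take the white reference plate out of its rack and lay it flat in the wide compartment without dropping it, and lay the spatula flat in its own shaped compartment with the blade in the wide end. Slide the fence by its orange tab until it has pushed the plate fully home against the compartment's end wall, then swing the red cam lever all the way round to lock the fence. Leave the dark plate, bottles, jar and beaker as they are.

Things in the scene. Friction and masses are not known exactly. Their poses are not given: they have to be found in the camera images.
- tray: fixed tray, grey walls, 118 (x) x 224 (y) mm; origin under its centre, z up. Blue floor 6 mm, wall tops 14 mm above the bench. Wide plate compartment: x -52.5 to 12.5, y -105 (end wall) to 40 mm (fence face, fully open), walls along both long sides. Spatula compartment: x 18.5 to 54.5 for y -105 to -35, then narrowed to x 25.5 to 47.5 up to y 83 mm.
- plate: white ceramic reference plate, 8 (own x) x 120 (own y) x 60 mm (own z), blue 40 mm disc on both faces, both faces alike; origin at its centre. It starts standing on a long edge in one of the rack's two slots, its top edge 66 mm above the bench and its centre 36 mm.
- rack: fixed green rack, 112 x 90 mm, two slots along its own y, 64 mm apart (at x -32 and 32 mm); slots 10 mm wide, floor 6 mm and cheeks (8 mm thick) up to 22 mm above the bench; origin under its centre
- grey_plate: the black plate with grey discs in the other slot, same size as the white one; leave alone
- spatula: green-handled steel spatula lying on the bench, 180 mm long along own x; origin at mid-length on the underside. Handle x -90 to 5 mm, 16 mm wide, 20 mm high; neck 10 mm wide, 8 mm high to x 35; flat blade x 35 to 90 mm, 30 mm wide, 4 mm thick; all undersides level
- spatula_grip (a point): point in the middle of the spatula's handle section near the balance point, 30 mm behind its origin, 10 mm above the underside
- spatula_tip (a point): the front end of the blade, 90 mm ahead of the spatula's origin, 2 mm above the underside
- plate_home (a point): where the centre of the plate belongs when flat and fully home: tray x -20, y -45, z 10 mm; axes as the tray's (plate's long axis along tray y)
- spatula_home (a point): where the spatula's origin belongs: tray x 36.5, y -11, z 6 mm; axes as the tray's (the spatula's blade points to tray -y); 4 mm play lengthwise, 3 mm sideways
- fence (a joint): aluminium fence that slides in the tray towards tray -y; 0 = fully open, grows to 0.032 m; 0.025 when it bears on a plate that is fully home. Its face (45 mm wide, tray x -45 to 0, 16 mm high) is 12 mm thick; a bar 12 mm wide and 16 mm high runs back from it to be gripped by the cam
- fence_tab (a point): middle of the back face (tray +y side) of the orange tab on the fence, at tray x -16 mm, 40 mm above the bench; tab 22 mm wide, 10 mm thick, from 16 to 50 mm above the bench
- lever (a joint): red cam lever on a vertical pivot, 0 = free, pointing along tray +y; turns anticlockwise seen from above to its stop at 1.62 rad, locked, pointing along tray -x. It needs about 6 N at its post over the last third, and 2 N before
- lever_pivot (a point): the lever's pivot axis, at tray x 2, y 85 mm, 26 mm above the bench; hub 26 mm across, up to 30 mm above the bench
- lever_post (a point): upright red post at the lever's end, 75 mm from the pivot, 14 mm across, 22 to 56 mm above the bench; this point is 50 mm above it. The arm is 12 mm wide, 22 to 30 mm above the bench
- amber_bottle: brown bottle, 68 mm across, 150 mm high; origin under its centre; leave alone
- beaker: clear beaker, 70 mm across, 85 mm high; leave alone
- jar: white jar, 56 mm across, 70 mm high; leave alone
- wash_bottle: white bottle with red cap, 60 mm across, 140 mm high; leave alone
Mind the look-alikes: they are no part of the job. There is more than one size of the plate; the job needs the middle-sized.

How it is judged (in metres and radians):
At the end, for the whole second after the job is handed in: White plate flat (0.06 rad) and square on the wide compartment's floor, within 2.5 mm of its end wall; spatula flat on its compartment's floor, blade in the wide end (within 12 mm of the end); fence over 0.0225 m, lever over 1.45 rad; plate and spatula at rest (angle between the x axis of plate and the z axis of tray, either way round below 0.06 rad and angle between the y axis of plate and the y axis of tray, either way round below 0.06 rad and z of plate in the frame of tray below 0.0125 m and x of plate in the frame of tray between -0.025 and -0.015 m and y of plate in the frame of tray between -0.049 and -0.0425 m and angle between the x axis of spatula and the y axis of tray, either way round below 0.1 rad and angle between spatula's own z axis and vertical below 0.06 rad and z of spatula in the frame of tray below 0.009 m and y of spatula_tip in the frame of tray below -0.093 m and x of spatula in the frame of tray between 0.0315 and 0.0415 m and value of joint fence above 0.0225 m and value of joint lever above 1.45 rad and linear speed of each of plate, spatula below 0.02 m/s); the robot touches nothing.
It fails at once if the white plate is dropped (falls freely by more than about 3 cm) or thrown (linear speed of plate above 0.78 m/s and contact force between the fingers and plate below 0.1 N).
It fails at once if the dark plate is shifted by more than 3 cm (distance of grey_plate from where it was at the start of the episode above 0.03 m).
It fails at once if a bottle, the jar or the beaker is shifted by more than 3 cm (distance of any of amber_bottle, beaker, jar, wash_bottle from where it was at the start of the episode above 0.03 m).
It also fails if it takes over 72 s, if anything falls off the work surface, if the arm or the gripper's body presses on something with over 40 N, if the wrist force passes 120 N, or if a joint passes its speed limit or range.

### The arm

A 7-joint arm with a two-finger parallel gripper is mounted at the origin on the work surface. World frame = base frame: x ahead of the robot, y to its left, z up, the work surface at z = 0. Lengths are in mm, angles in rad, forces in N, time in s.
With the tool pointing down it reaches from about 400 to 925 mm from the base axis. Payload 4.1 kg.
Tool frame: the origin (TCP) lies on the centre line of the jaws, within the pads' length; the fingertips stand 14 mm ahead of it and the grasp point (between the pads) lies 5 mm behind it; x points along the fingers, y is the direction in which the jaws open and shut, and the axes are right-handed (so a half turn about x gives the same grasp; the last joint's range is limited). The gripper opens to 85 mm and grips with 20 to 120 N. Pads are 22 mm wide; open, the fingers measure 114 mm over their backs; the gripper's body (76 mm by 85 mm) begins 54 mm behind the grasp point. The pads swing forward as they close: fully open they stand 13 mm farther back than shut.
Start: joints at [-1.2, 0.398, 0.045, 1.537, -0.019, 1.207, -0.051], TCP at [294.245, 579.622, 245.347] pointing down, gripper open.
Joint ranges: [-2.82, 2.82], [-0.49, 2.23], [-1.37, 1.46], [0, 2.46], [-1.36, 4.5], [0.23, 2], [-2.94, 2.94]. Speed limits (rad/s): [2.57, 2.57, 3.14, 3.14, 3.14, 3.14, 3.14].

### API

Orientations are given as [roll, pitch, yaw] about the fixed x, y, z axes, in that order (R = Rz(yaw) Ry(pitch) Rx(roll)).
In Python, from cell import manip gives the robot as it stands.
- The arm moves only by the tool drive_tool, never from a script. Its argument "steps" is a list of rows, each an object with "slide": the shift along the tool's x, y, z in m, a list of three; "yaw": the turn about the tool's x in degrees; "claw": the closure, from 0 (fully open) to 1 (shut). In form: [{"slide": [dx, dy, dz], "yaw": yaw, "claw": claw}, ...]. A call has 1 to 8 rows; each row shifts and turns the pose as measured when the row begins, along the tool's axes as they then stand; what a row does not reach is not made up. A row lasts 1/12 s, in which the tool goes at most 41.7 mm and 7.16 degrees, less where a joint would pass 70% of its speed; a pose out of reach is approached as far as the arm can. A call is refused whole if a number of a shift passes 0.0417 or a number of a turn 7.16, either way. A call with a gripper value outside its range is refused whole. The fingers move at their own pace and stop on an object; "force" is the grip in N (left out, the last holds). Time passes only in rows, so rows that do not move let the fingers close. It gives the time, the measured TCP pose, the force and the opening at its end, in the units of the state.
- manip.sense(): the state, without advancing time (a new reading comes with each control period).
- manip.capture(name): name is "scene" or "top" or "wrist"; returns (picture, depth): 384x512x3 uint8, red, green, blue; 384x512 float32, mm along the optical axis (not along the pixel's ray), 0 where there is no reading.
- manip.camera_model(name): a dict with "fx", "fy", "cx", "cy" (pixels), "dist_coeffs" ([k1, k2, p1, p2, k3] as OpenCV has them; the pictures are not rectified), "R" (3x3) and "t" (3): a world point X has camera coordinates R X + t. Camera axes: x right, y down, z forward; pixel columns grow to the right and rows downward; lengths in mm; the calibration is good to about 2 mm. A picture is of the moment at which its call begins: read the wrist's pose just before it. camera_model takes no time and is no camera call; for the wrist camera it gives the pose at the moment of the call.
- manip.finish_job(): hands the job in, once; it reports no verdict.
The state is a dict: "time_s": time; "q": joint angles; "joint_vel": joint speeds; "joint_torque": joint torques, N m; "ee_pos": TCP position; "ee_rot": TCP orientation; "ft_force": force on the tool from outside, world axes, zero at the start; "torque": the same for the moment, N m; "finger_gap": finger opening in mm.
Only numpy, scipy, OpenCV 4.12 (cv2) and the standard library are available. Lean on these libraries where they do the work, as an engineer would, in place of code of your own. Each camera call takes 0.05 s, during which the arm holds its last target. There are 200 camera calls.

## Working session

There is one attempt and no reset: what is moved stays moved. The work goes in short steps, Python scripts to look and compute and a tool call to move; the robot and the scene stay as the last step left them, time stands still between calls to the robot, and variables do not carry over. Pictures are saved under pics/ and viewed, about 8 in all and at most 12, crops included, and the job is handed in when it is done.

Besides the shell and the picture viewer there is one more tool, called after "Emit:" in YAML: its name, and indented under it one key for each argument. drive_tool: Moves the arm, as the interface text tells. Its arguments: {"type":"object","properties":{"steps":{"type":"array"},"force":{"type":"number"}},"required":["steps"]}

```bash
ls; mkdir -p pics; python3 - <<'E'
from cell import manip
import cv2,numpy as np
s=manip.sense();print(s)
ims=[]
for n in("scene","top"):
    m=manip.camera_model(n);print(n,m)
    im,d=manip.capture(n);np.savez(f"{n}0.npz",im=im,d=d,**{k:np.array(v) for k,v in m.items()})
    ims.append(im)
cv2.imwrite("pics/a_scene.png",cv2.resize(ims[0],(800,600))[:,:,::-1])
cv2.imwrite("pics/a_top.png",cv2.resize(ims[1],(800,600))[:,:,::-1])
E
```

```text
pics
{'time_s': 0.0, 'q': array([-1.19998449,  0.39919383,  0.04503152,  1.53789247, -0.01869321,
        1.20690827, -0.05070174]), 'joint_vel': array([-1.58455906e-04, -6.00236345e-04, -1.40859005e-03,  2.26229266e-04,
        8.29260099e-04,  2.61260481e-05, -4.17535672e-04]), 'joint_torque': array([ 9.92053574e-04, -4.75128365e+01,  1.36502434e+00, -2.54227906e+01,
        1.13796629e-02,  9.36954806e-03, -5.47522092e-06]), 'ee_pos': array([293.96816182, 579.03504436, 244.25666886]), 'ee_rot': array([-1.49899255,  1.56881572, -1.96868968]), 'ft_force': array([-0.16070731, -0.5397509 , -0.1510787 ]), 'torque': array([ 0.04785823, -0.07096045, -0.01614638]), 'finger_gap': 85.52146669710565}
scene {'fx': 444.8069155106415, 'fy': 444.8069155106415, 'cx': 258.0295198845476, 'cy': 186.2091803822478, 'dist_coeffs': array([-0.15127289,  0.        ,  0.        ,  0.        ,  0.        ]), 'R': array([[-0.85208639,  0.52327326,  0.01157092],
       [ 0.39798949,  0.66211823, -0.63498332],
       [-0.33993111, -0.53645554, -0.77243919]]), 't': array([ 457.7053886 , -194.08057342, 1629.4252594 ])}
top {'fx': 407.8786164033017, 'fy': 407.8786164033017, 'cx': 253.99930933036822, 'cy': 196.68954793462106, 'dist_coeffs': array([-0.0273512,  0.       ,  0.       ,  0.       ,  0.       ]), 'R': array([[ 0.00631658, -0.99994533,  0.00833274],
       [-0.99466004, -0.00714117, -0.10295828],
       [ 0.10301216, -0.0076379 , -0.99465077]]), 't': array([ -20.59153446,  547.33776889, 1364.85189451])}
```

View pics/a_top.png

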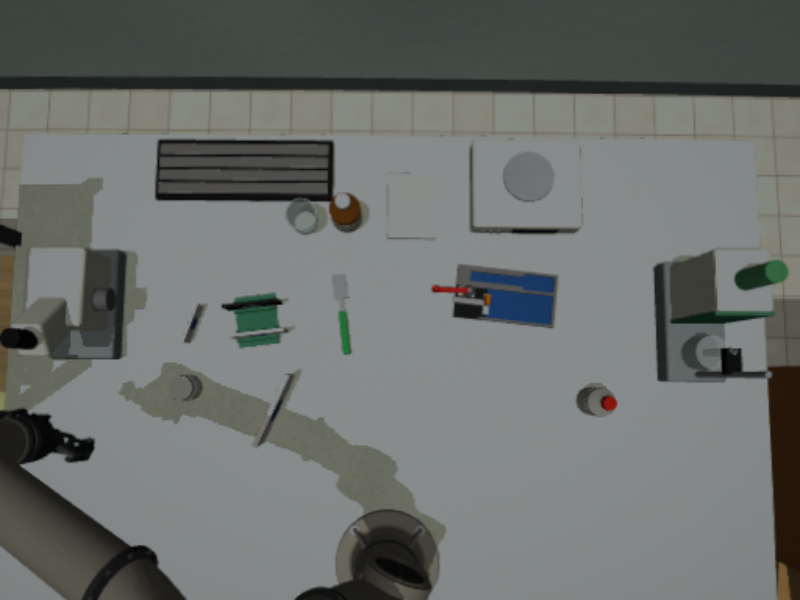

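View pics/a_scene.png

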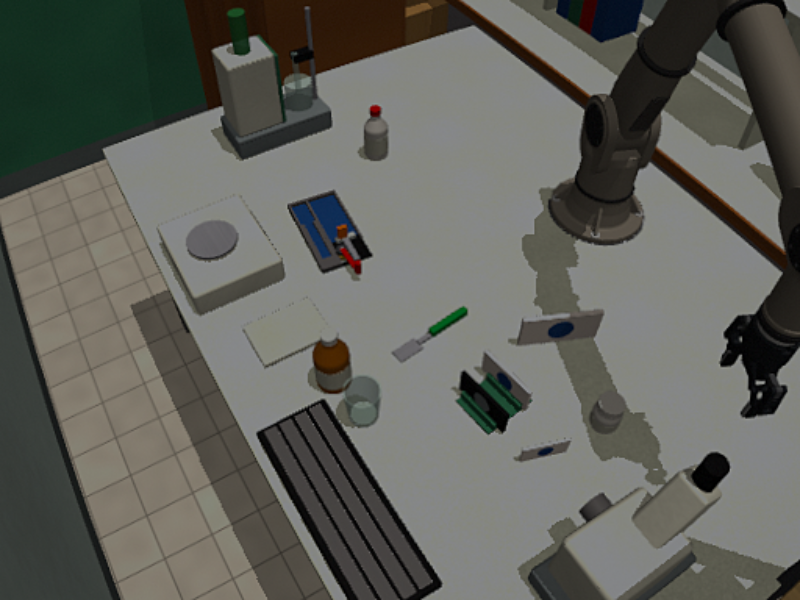

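The top view shows the rack at about (258,318) with the white plate on its near side. The tray is at (505,296) with its lever pointing to world +y. The spatula is at (342,315) with the blade pointing away from the robot. The loose white plates at (195,322) and (277,408) are the decoys. Next I measure these.

```bash
cat > h.py <<'E'
import numpy as np, cv2
from scipy.spatial.transform import Rotation as Ro
def K(m): return np.array([[m['fx'],0,m['cx']],[0,m['fy'],m['cy']],[0,0,1.]])
def ray(m,uv,z):
    "pixels -> world points on plane z"
    uv=np.asarray(uv,float).reshape(-1,1,2)
    p=cv2.undistortPoints(uv,K(m),np.asarray(m['dist_coeffs'])).reshape(-1,2)
    R=np.asarray(m['R']);t=np.asarray(m['t']);c=-R.T@t
    d=np.c_[p,np.ones(len(p))]@R
    return c+d*((z-c[2])/d[:,2])[:,None]
def proj(m,X):
    return cv2.projectPoints(np.asarray(X,float).reshape(-1,1,3),cv2.Rodrigues(np.asarray(m['R']))[0],np.asarray(m['t']),K(m),np.asarray(m['dist_coeffs']))[0].reshape(-1,2)
def rect(pts):
    "min-area rect of world xy points: centre, sizes, angle of long axis"
    (c,s,a)=cv2.minAreaRect(pts[:,:2].astype(np.float32)); b=cv2.boxPoints((c,s,a))
    e=b[1]-b[0],b[2]-b[1]; L=max(e,key=np.linalg.norm); 
    return np.round(c,1),np.round(sorted(s),1),round(float(np.arctan2(L[1],L[0])),4)
def comps(mask,minA=20):
    n,l,st,ce=cv2.connectedComponentsWithStats(mask.astype(np.uint8))
    return [(l==i,st[i],ce[i]) for i in range(1,n) if st[i][4]>=minA]
def pix(mask): v,u=np.nonzero(mask); return np.c_[u,v].astype(float)
def axes(s): return Ro.from_euler('xyz',s['ee_rot']).as_matrix()
def go(s,target,yawdeg=0):
    A=axes(s); return np.round(A.T@(np.asarray(target)-s['ee_pos'])/1000,4)
E
python3 - <<'E'
from h import *
from cell import manip
d=np.load("top0.npz");m={k:d[k] for k in d};im=m['im'];hsv=cv2.cvtColor(im,cv2.COLOR_RGB2HSV)
H,S,V=[hsv[:,:,i].astype(int) for i in range(3)]
print("axes",np.round(axes(manip.sense()),3).tolist())
for nm,mk,z in [("blue",(H>100)&(H<130)&(S>120),6),("green",(H>45)&(H<90)&(S>90),20),("red",((H<6)|(H>174))&(S>150),30),("orange",(H>8)&(H<20)&(S>150),45)]:
    for c,st,ce in comps(mk,6):
        print(nm,st.tolist(),np.round(ce,0),rect(ray(m,pix(c),z)))
# rack plate: bright pixels around rack
u0,u1,v0,v1=140,190,180,230
print(V[205:217:1,146:190:2])
im2=cv2.resize(im[150:240,130:370],None,fx=3.3,fy=3.3,interpolation=cv2.INTER_CUBIC)
cv2.imwrite("pics/crop_top.png",im2[:,:,::-1])
E
```

```text
axes [[-0.001, 0.453, 0.892], [-0.002, 0.892, -0.453], [-1.0, -0.002, 0.0]]
blue [301, 174, 54, 13, 378] [331. 180.] (array([ 613.2, -273.8]), array([ 33.6, 185.7]), 1.4674)
blue [310, 185, 44, 23, 718] [333. 196.] (array([ 554.7, -287.4]), array([ 62.8, 146.2]), 1.4667)
blue [122, 204, 4, 6, 10] [124. 207.] (array([512.4, 434.6]), array([ 4.7, 19.9]), -0.4309)
blue [174, 257, 6, 11, 15] [176. 262.] (array([323.7, 246.1]), array([ 3.1, 37.6]), -0.4467)
green [471, 167, 33, 18, 403] [487. 176.] (array([ 628.8, -832.7]), array([ 47.5, 121.9]), -1.3495)
green [150, 188, 26, 7, 82] [163. 191.] (array([566.4, 298.1]), array([11.2, 87.2]), -1.4383)
green [150, 195, 28, 18, 381] [164. 203.] (array([523.8, 293.4]), array([51.8, 89.9]), -1.4522)
green [217, 199, 7, 28, 118] [220. 213.] (array([493.3,  98.8]), array([14.3, 93.5]), 0.1245)
green [430, 199, 66, 8, 305] [461. 203.] (array([ 533.3, -741.3]), array([ 24.4, 231.1]), -1.5644)
green [152, 214, 27, 8, 149] [165. 217.] (array([475.3, 286.8]), array([20.2, 88.6]), -1.4462)
red [277, 183, 23, 5, 70] [288. 185.] (array([ 588., -133.]), arr
[... 831 characters left out ...]
8  85  84  87  86  75  79 123
  110 117 115 125]
 [140 140 140  99  89  88  74  76  83  87  88  57  75  95 123 132 133 137
   67  98 108 125]
 [140 141 134  87  87  87  84  83  70 104 123 131 133 134 139 141 140 135
   51  87 122 137]
 [140 140 130  56  89 104 133 133 132 135 139 140 141 135 110  86  80  82
   60  85 138 140]
 [135 140 139 132 134 135 140 140 141 125 108  75  79  81  71  68  64 104
  122 133 141 141]
 [139 140 140 140 140 120 100  77  73  62  54  47  57  77  84  86  77 121
  139 140 140 140]
 [136 120  93  77  83  75  68  57  60  76  82  82  83  86  88  88  65 123
  141 140 140 141]
 [136 113  80  68  72  79  84  83  82  86  88  87  75  64  76  72  81 137
  141 141 141 140]]
```

View pics/crop_top.png

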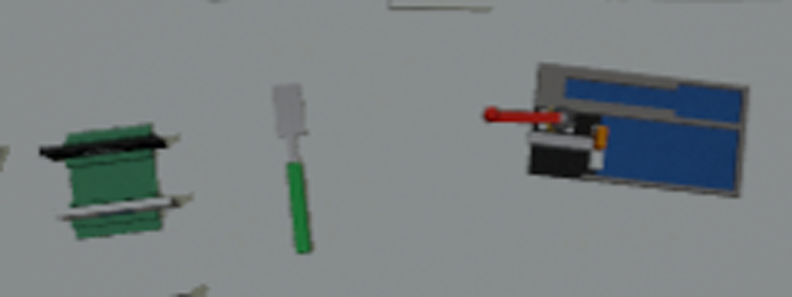

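The crop confirms it: rack slots hold the dark plate (far side) and the white plate (near side), and the tray's wide compartment is on the near side. The fence and lever are at the tray's left end. I move above the rack next.

```bash
python3 - <<'E'
from h import *
from cell import manip
d=np.load("top0.npz");m={k:d[k] for k in d}
H=cv2.cvtColor(m['im'],cv2.COLOR_RGB2HSV);
w=(H[:,:,2]>125)&(H[:,:,1]<60); w2=np.zeros_like(w); w2[208:216,150:181]=w[208:216,150:181]
P=ray(m,pix(w2),66);print(rect(P),P.mean(0))
s=manip.sense();print(go(s,[495,285,200]))
E
```

```text
(array([493.8, 277.8]), array([19.9, 99.6]), -1.5634) [491.87124388 282.04364218  66.        ]
[ 0.0447 -0.1712  0.3123]
```

Emit:
drive_tool:
  steps:
    - {"slide": [0.005, -0.0195, 0.0352], "yaw": 0, "claw": 0}
    - {"slide": [0.005, -0.0195, 0.0352], "yaw": 0, "claw": 0}
    - {"slide": [0.005, -0.0195, 0.0352], "yaw": 0, "claw": 0}
    - {"slide": [0.005, -0.0195, 0.0352], "yaw": 0, "claw": 0}
    - {"slide": [0.005, -0.0195, 0.0352], "yaw": 0, "claw": 0}
    - {"slide": [0.005, -0.0195, 0.0352], "yaw": 0, "claw": 0}
    - {"slide": [0.005, -0.0195, 0.0352], "yaw": 0, "claw": 0}
    - {"slide": [0.005, -0.0195, 0.0352], "yaw": 0, "claw": 0}

```text
time_s: 0.77
ee_pos: [470.5, 316.5, 197.9]
ee_rot: [-3.005, 1.561, 2.834]
ft_force: [1.2, -0.5, 0.0]
finger_gap: 85.5
```

Emit:
drive_tool:
  steps:
    - {"slide": [0, 0, 0], "yaw": 7, "claw": 0}
    - {"slide": [0, 0, 0], "yaw": 7, "claw": 0}
    - {"slide": [0, 0, 0], "yaw": 7, "claw": 0}
    - {"slide": [0, 0, 0], "yaw": 7, "claw": 0}
    - {"slide": [0, 0, 0], "yaw": 7, "claw": 0}
    - {"slide": [0, 0, 0], "yaw": 7, "claw": 0}
    - {"slide": [0, 0, 0], "yaw": 7, "claw": 0}
    - {"slide": [0, 0, 0], "yaw": 7, "claw": 0}

```text
time_s: 1.43
ee_pos: [477.1, 296.8, 193.0]
ee_rot: [-1.09, 1.555, -2.537]
ft_force: [0.1, -0.6, 1.4]
finger_gap: 85.3
```

```bash
python3 - <<'E'
from h import *
from cell import manip
s=manip.sense();A=axes(s);print(s['time_s'],s['ee_pos'],np.round(A,4).tolist(),s['q'],go(s,[492,284,200]))
m=manip.camera_model('wrist');im,dp=manip.capture('wrist');np.savez('w1.npz',im=im,d=dp,**{k:np.array(v) for k,v in m.items()})
print(m, "campos",-np.array(m['R']).T@m['t'])
cv2.imwrite("pics/w1.png",im[:,:,::-1])
E
```

```text
1.4333 [477.07277451 296.80503502 193.02804213] [[-0.0131, 0.9923, 0.1233], [-0.0091, 0.1232, -0.9923], [-0.9999, -0.0142, 0.0074]] [-0.91290308  0.31177256  0.34463989  1.80776517 -0.11879349  1.05839819
 -0.39999148] [-0.0071  0.0131  0.0146]
{'fx': 295.36745987031185, 'fy': 295.36745987031185, 'cx': 253.83836965290666, 'cy': 195.2752452846568, 'dist_coeffs': array([-0.04456984,  0.        ,  0.        ,  0.        ,  0.        ]), 'R': array([[ 0.99233185,  0.12266212, -0.01521555],
       [ 0.12224163, -0.95572899,  0.26765479],
       [ 0.01828916, -0.26746235, -0.96339473]]), 't': array([-507.91988401,  203.70933646,  398.5782136 ])} campos [471.8336539  363.59811341 321.73608698]
```

View pics/w1.png

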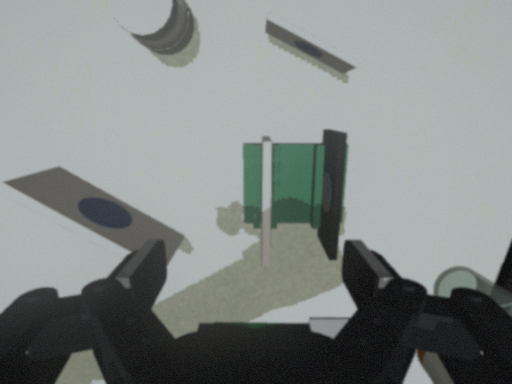

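The wrist view shows the white plate's top edge running from about (266,138) to (266,265), with the dark plate at (335,190). I measure that edge at z=66.

```bash
python3 - <<'E'
from h import *
from cell import manip
d=np.load("w1.npz");m={k:d[k] for k in d}
V=m['im'].min(2).astype(int)
print([ (r,V[r,258:276].tolist()) for r in (136,140,160,200,240,255,262,266,270)])
c=[]
for r in range(145,225,5):
    g=V[r,258:276]; k=np.nonzero(g>110)[0]
    if len(k): c.append((258+k.mean(),r,len(k)))
print(c)
c=np.array(c);P=ray(m,c[:,:2],66);f=np.polyfit(P[:,1],P[:,0],1);print(f,"x at y 285",np.polyval(f,285))
print(ray(m,[[267,138],[267,264]],66))
E
```

```text
[(136, [176, 175, 173, 164, 151, 142, 134, 135, 135, 136, 141, 154, 165, 173, 174, 175, 176, 172]), (140, [177, 171, 169, 155, 134, 118, 117, 118, 116, 118, 120, 123, 130, 149, 167, 175, 172, 173]), (160, [77, 79, 81, 97, 128, 156, 169, 171, 172, 172, 173, 172, 162, 131, 93, 76, 73, 75]), (200, [72, 74, 75, 99, 139, 164, 172, 173, 173, 171, 169, 166, 145, 112, 77, 64, 64, 69]), (240, [161, 138, 121, 110, 115, 124, 129, 131, 132, 133, 133, 123, 120, 124, 127, 127, 123, 124]), (255, [121, 121, 115, 111, 117, 126, 131, 133, 133, 130, 129, 130, 124, 121, 121, 123, 122, 124]), (262, [121, 122, 120, 114, 116, 126, 131, 134, 132, 131, 130, 128, 123, 123, 121, 121, 122, 124]), (266, [124, 121, 122, 125, 122, 126, 124, 126, 125, 127, 126, 125, 125, 121, 123, 125, 125, 124]), (270, [123, 120, 124, 124, 122, 120, 119, 117, 116, 119, 119, 118, 119, 121, 122, 124, 124, 124])]
[(np.float64(266.5), 145, 10), (np.float64(266.5), 150, 10), (np.float64(266.5), 155, 10), (np.float64(266.5), 160, 10), (np.float64(266.5), 165, 10), (np.float64(266.5), 170, 10), (np.float64(266.5), 175, 10), (np.float64(266.5), 180, 10), (np.float64(266.5), 185, 10), (np.float64(266.5), 190, 10), (np.float64(266.5), 195, 10), (np.float64(266.5), 200, 10), (np.float64(266.0), 205, 9), (np.float64(266.0), 210, 9), (np.float64(266.0), 215, 7), (np.float64(266.0), 220, 7)]
[-1.27828544e-01  5.25362972e+02] x at y 285 488.93183699161955
[[481.6093597  344.38622999  66.        ]
 [497.68219961 226.05886475  66.        ]]
```

```bash
python3 - <<'E'
from h import *
from cell import manip
s=manip.sense();print(go(s,[489.3,283,193]),go(s,[489.3,283,52]))
E
```

```text
[-0.0002  0.0106  0.0151] [0.1408 0.0126 0.014 ]
```

Emit:
drive_tool:
  steps:
    - {"slide": [0, 0.0106, 0.0151], "yaw": 0, "claw": 0.5}
    - {"slide": [0.03, 0, 0], "yaw": 0, "claw": 0.5}
    - {"slide": [0.03, 0, 0], "yaw": 0, "claw": 0.5}
    - {"slide": [0, 0, 0], "yaw": 0, "claw": 0.5}
    - {"slide": [0, 0, 0], "yaw": 0, "claw": 0.5}
  force: 40

```text
time_s: 1.9
ee_pos: [489.2, 283.2, 132.0]
ee_rot: [-1.097, 1.557, -2.535]
ft_force: [0.9, 0.2, 0.2]
finger_gap: 42.6
```

```bash
python3 - <<'E'
from h import *
from cell import manip
s=manip.sense();A=axes(s);print(s['ee_pos'],s['finger_gap'],np.round(A,4).tolist(),go(s,[489.3,283,52]))
E
```

```text
[489.22189242 283.22307952 131.97075401] 42.59658947651745 [[-0.0116, 0.9911, 0.1323], [-0.0081, 0.1322, -0.9912], [-0.9999, -0.0126, 0.0065]] [ 0.08    0.0011 -0.0003]
```

Emit:
drive_tool:
  steps:
    - {"slide": [0.03, 0.0004, 0], "yaw": 0, "claw": 0.5}
    - {"slide": [0.03, 0.0004, 0], "yaw": 0, "claw": 0.5}
    - {"slide": [0.02, 0.0003, 0], "yaw": 0, "claw": 0.5}
    - {"slide": [0, 0, 0], "yaw": 0, "claw": 0.5}
    - {"slide": [0, 0, 0], "yaw": 0, "claw": 1}
    - {"slide": [0, 0, 0], "yaw": 0, "claw": 1}
    - {"slide": [0, 0, 0], "yaw": 0, "claw": 1}
    - {"slide": [0, 0, 0], "yaw": 0, "claw": 1}

```text
time_s: 2.57
ee_pos: [489.7, 287.2, 59.7]
ee_rot: [-1.606, 1.558, -3.035]
ft_force: [-3.1, -1.4, -2.5]
finger_gap: 6.9
```

Emit:
drive_tool:
  steps:
    - {"slide": [0, 0, 0], "yaw": 0, "claw": 1}
    - {"slide": [0, 0, 0], "yaw": 0, "claw": 1}

```text
time_s: 2.73
ee_pos: [489.3, 287.7, 61.5]
ee_rot: [-1.713, 1.558, -3.141]
ft_force: [-0.8, -0.8, -1.9]
finger_gap: 7.4
```

```bash
python3 - <<'E'
from h import *
from cell import manip
s=manip.sense();A=axes(s);print(s['ee_pos'],s['finger_gap'],np.round(A,4).tolist(),s['q'],s['joint_vel'].round(3),s['ft_force'])
E
```

```text
[489.2907887  287.69977578  61.50381601] 7.391627786835892 [[-0.0124, 0.9898, 0.1419], [-0.0, 0.1419, -0.9899], [-0.9999, -0.0123, -0.0018]] [-0.83856002  0.48340425  0.29987265  1.90391748 -0.20325772  0.79374822
 -0.28394767] [-0.003 -0.018  0.001 -0.002 -0.     0.015 -0.002] [-0.78003638 -0.80324509 -1.88635416]
```

Emit:
drive_tool:
  steps:
    - {"slide": [-0.02, 0, 0], "yaw": 0, "claw": 1}
    - {"slide": [0, 0, 0], "yaw": 0, "claw": 1}

```text
time_s: 2.9
ee_pos: [492.5, 288.6, 83.7]
ee_rot: [-2.185, 1.565, 2.67]
ft_force: [0.7, -0.4, -1.6]
finger_gap: 7.2
```

```bash
python3 - <<'E'
from h import *
from cell import manip
s=manip.sense();A=axes(s);print(s['ee_pos'],s['finger_gap'],np.round(A,4).tolist(),s['ft_force'],s['joint_vel'].round(3))
m=manip.camera_model('wrist');im,dp=manip.capture('wrist');np.savez('w2.npz',im=im,d=dp,**{k:np.array(v) for k,v in m.items()})
cv2.imwrite("pics/w2.png",im[:,:,::-1])
E
```

```text
[492.47148473 288.63717286  83.73585042] 7.165955681603754 [[-0.0056, 0.9899, 0.1419], [0.0029, 0.1419, -0.9899], [-1.0, -0.0051, -0.0036]] [ 0.73796467 -0.44038673 -1.55906694] [ 0.001  0.052 -0.011  0.04  -0.009 -0.064  0.011]
```

View pics/w2.png

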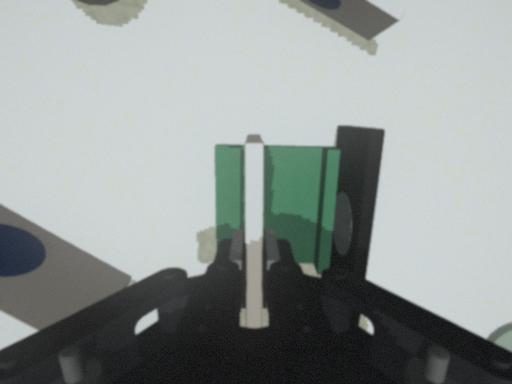

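The plate is gripped and clear of the rack. Now I lift it and carry it to the tray.

Emit:
drive_tool:
  steps:
    - {"slide": [-0.035, 0, 0], "yaw": 0, "claw": 1}
    - {"slide": [-0.035, 0, 0], "yaw": 0, "claw": 1}
    - {"slide": [0, 0, 0.02], "yaw": 7, "claw": 1}
    - {"slide": [0, 0.006, 0.036], "yaw": 7, "claw": 1}
    - {"slide": [0, 0.006, 0.036], "yaw": 0, "claw": 1}
    - {"slide": [0, 0.006, 0.036], "yaw": 0, "claw": 1}
    - {"slide": [0, 0.006, 0.036], "yaw": 0, "claw": 1}
    - {"slide": [0, 0.006, 0.036], "yaw": 0, "claw": 1}

```text
time_s: 3.62
ee_pos: [511.7, 93.4, 152.6]
ee_rot: [-2.795, 1.562, 1.827]
ft_force: [0.4, 0.1, -0.8]
finger_gap: 7.7
```

```bash
python3 - <<'E'
from h import *
from cell import manip
s=manip.sense();A=axes(s);print(s['ee_pos'],s['finger_gap'],np.round(A,4).tolist(),go(s,[528.8,-291.1,150]))
E
```

```text
[511.70145062  93.41883376 152.55566391] 7.716893592764739 [[-0.0023, 0.9959, -0.0899], [0.0087, -0.0899, -0.9959], [-1.0, -0.0031, -0.0085]] [-0.0008  0.0516  0.3814]
```

Emit:
drive_tool:
  steps:
    - {"slide": [0, 0.005, 0.036], "yaw": 0.8, "claw": 1}
    - {"slide": [0, 0.005, 0.036], "yaw": 0, "claw": 1}
    - {"slide": [0, 0.005, 0.036], "yaw": 0, "claw": 1}
    - {"slide": [0, 0.005, 0.036], "yaw": 0, "claw": 1}
    - {"slide": [0, 0.005, 0.036], "yaw": 0, "claw": 1}
    - {"slide": [0, 0.005, 0.036], "yaw": 0, "claw": 1}
    - {"slide": [0, 0.005, 0.036], "yaw": 0, "claw": 1}
    - {"slide": [0, 0.005, 0.036], "yaw": 0, "claw": 1}

```text
time_s: 4.28
ee_pos: [521.4, -211.2, 148.4]
ee_rot: [2.951, 1.561, 1.279]
ft_force: [0.6, 1.0, -1.1]
finger_gap: 7.0
```

Emit:
drive_tool:
  steps:
    - {"slide": [0, 0.004, 0.025], "yaw": 0, "claw": 1}
    - {"slide": [0, 0, 0], "yaw": 0, "claw": 1}
    - {"slide": [0, 0, 0], "yaw": 0, "claw": 1}

```text
time_s: 4.53
ee_pos: [520.2, -250.1, 147.8]
ee_rot: [1.712, 1.567, 0.026]
ft_force: [0.6, 1.2, -1.3]
finger_gap: 7.2
```

```bash
python3 - <<'E'
from h import *
from cell import manip
s=manip.sense();A=axes(s);print(s['ee_pos'],s['finger_gap'],np.round(A,4).tolist(),go(s,[528.8,-291.1,150]),s['joint_vel'].round(2))
m=manip.camera_model('wrist');im,dp=manip.capture('wrist');np.savez('w3.npz',im=im,d=dp,**{k:np.array(v) for k,v in m.items()})
cv2.imwrite("pics/w3.png",im[:,:,::-1])
def tr(x,y,z,o=(578,-258),a=1.4671):
    ey=np.array([np.cos(a),np.sin(a)]);ex=np.array([ey[1],-ey[0]]);return [*(np.array(o)+x*ex+y*ey),z]
for p in [(-52.5,-105,6),(12.5,-105,6),(12.5,35,14),(-59,112,14),(59,112,14),(2,160,56),(-16,57,50),(18.5,-105,14),(59,-112,14)]:print(p,proj(m,tr(*p)).round())
E
```

```text
[ 520.20271674 -250.0554029   147.81546704] 7.219966696448667 [[0.0036, 0.9933, -0.1151], [0.0001, -0.1151, -0.9934], [-1.0, 0.0035, -0.0005]] [-0.0022  0.0133  0.0398] [ 0.05  0.02  0.03 -0.02  0.02 -0.02  0.02]
(-52.5, -105, 6) [[259. 288.]]
(12.5, -105, 6) [[322. 287.]]
(12.5, 35, 14) [[331. 153.]]
(-59, 112, 14) [[250.  62.]]
(59, 112, 14) [[391.  61.]]
(2, 160, 56) [[340. -27.]]
(-16, 57, 50) [[307. 131.]]
(18.5, -105, 14) [[329. 291.]]
(59, -112, 14) [[368. 296.]]
```

View pics/w3.png

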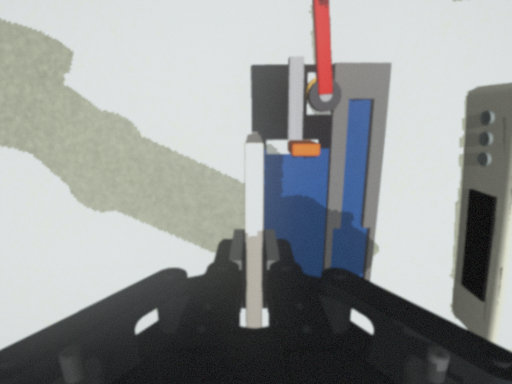

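Tray corners at (252,65) and (390,63) match the prediction to about 2 mm, and the plate hangs square in the grip. I move over the compartment and lower it.

```bash
python3 - <<'E'
from h import *
from cell import manip
print(go(manip.sense(),[530.3,-293.0,148]))
E
```

```text
[-0.      0.0152  0.0412]
```

Emit:
drive_tool:
  steps:
    - {"slide": [0, 0.008, 0.021], "yaw": -0.7, "claw": 1}
    - {"slide": [0, 0.007, 0.02], "yaw": 0, "claw": 1}
    - {"slide": [0.02, 0, 0], "yaw": 0, "claw": 1}
    - {"slide": [0.02, 0, 0], "yaw": 0, "claw": 1}
    - {"slide": [0.01, 0, 0], "yaw": 0, "claw": 1}
    - {"slide": [0, 0, 0], "yaw": 0, "claw": 1}

```text
time_s: 5.08
ee_pos: [535.0, -284.3, 95.4]
ee_rot: [2.298, 1.563, 0.639]
ft_force: [0.1, 0.9, -1.5]
finger_gap: 7.4
```

```bash
python3 - <<'E'
from h import *
from cell import manip
s=manip.sense();A=axes(s);print(s['ee_pos'],np.round(A,4).tolist(),go(s,[530.3,-293.0,63]),s['ft_force'])
E
```

```text
[ 534.950938   -284.27207823   95.41411887] [[0.0061, 0.9961, -0.0882], [0.0045, -0.0882, -0.9961], [-1.0, 0.0056, -0.005]] [ 0.0323 -0.004   0.0093] [ 0.14471877  0.89516725 -1.53982592]
```

Emit:
drive_tool:
  steps:
    - {"slide": [0, -0.004, 0.009], "yaw": 0.8, "claw": 1}
    - {"slide": [0.01, 0, 0], "yaw": 0, "claw": 1}
    - {"slide": [0.01, 0, 0], "yaw": 0, "claw": 1}
    - {"slide": [0, 0, 0], "yaw": 0, "claw": 1}

```text
time_s: 5.42
ee_pos: [531.6, -290.5, 75.2]
ee_rot: [2.267, 1.561, 0.597]
ft_force: [-0.2, 0.3, -1.9]
finger_gap: 7.4
```

```bash
python3 - <<'E'
from h import *
from cell import manip
s=manip.sense();A=axes(s);print(s['ee_pos'],np.round(A,4).tolist(),go(s,[530.3,-293.0,63]),s['ft_force'])
E
```

```text
[ 531.55394195 -290.47679891   75.17750743] [[0.0081, 0.9951, -0.0985], [0.0055, -0.0985, -0.9951], [-1.0, 0.0075, -0.0063]] [ 0.0122 -0.0011  0.0027] [-0.19461415  0.2730596  -1.92985304]
```

Lowering gently now, reading the force on each short call.

Emit:
drive_tool:
  steps:
    - {"slide": [0.005, -0.001, 0.002], "yaw": 0, "claw": 1}
    - {"slide": [0.004, 0, 0], "yaw": 0, "claw": 1}
    - {"slide": [0, 0, 0], "yaw": 0, "claw": 1}

```text
time_s: 5.67
ee_pos: [530.8, -292.3, 65.6]
ee_rot: [2.218, 1.56, 0.549]
ft_force: [0.5, 0.8, -1.9]
finger_gap: 7.1
```

Emit:
drive_tool:
  steps:
    - {"slide": [0.003, 0, 0], "yaw": 0, "claw": 1}
    - {"slide": [0, 0, 0], "yaw": 0, "claw": 1}

```text
time_s: 5.83
ee_pos: [530.9, -292.5, 62.4]
ee_rot: [2.195, 1.56, 0.526]
ft_force: [-0.7, -0.1, -1.4]
finger_gap: 7.1
```

Emit:
drive_tool:
  steps:
    - {"slide": [0.003, 0, 0], "yaw": 0, "claw": 1}
    - {"slide": [0, 0, 0], "yaw": 0, "claw": 1}

```text
time_s: 6.0
ee_pos: [531.8, -293.0, 60.0]
ee_rot: [2.048, 1.559, 0.379]
ft_force: [0.9, 0.4, -0.6]
finger_gap: 7.0
```

Emit:
drive_tool:
  steps:
    - {"slide": [0.003, 0, 0], "yaw": 0, "claw": 1}
    - {"slide": [0, 0, 0], "yaw": 0, "claw": 1}

```text
time_s: 6.17
ee_pos: [533.0, -293.7, 60.5]
ee_rot: [2.026, 1.556, 0.356]
ft_force: [-0.4, 0.2, -1.4]
finger_gap: 7.3
```

```bash
python3 - <<'E'
from h import *
from cell import manip
s=manip.sense();A=axes(s);print(s['ee_pos'],np.round(A,4).tolist(),s['ft_force'])
m=manip.camera_model('wrist');im,dp=manip.capture('wrist');np.savez('w4.npz',im=im,d=dp,**{k:np.array(v) for k,v in m.items()})
cv2.imwrite("pics/w4.png",im[:,:,::-1])
E
```

```text
[ 532.98244345 -293.65558174   60.46791101] [[0.0135, 0.9951, -0.0981], [0.005, -0.0982, -0.9952], [-0.9999, 0.0129, -0.0063]] [-0.42573044  0.19931412 -1.36858704]
```

View pics/w4.png

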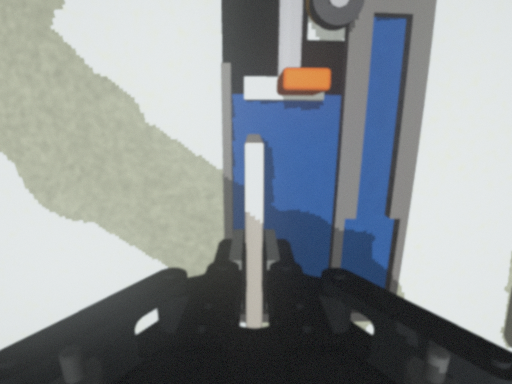

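The white plate's top edge is at column 254, standing inside the wide compartment (left wall inner edge at column 233) and touching the floor. I shift it towards the near long wall, then open a little, keeping it between the fingers.

Emit:
drive_tool:
  steps:
    - {"slide": [-0.002, -0.004, 0], "yaw": 0, "claw": 1}
    - {"slide": [0, -0.004, 0], "yaw": 0, "claw": 1}
    - {"slide": [0, 0, 0], "yaw": 0, "claw": 1}

```text
time_s: 6.47
ee_pos: [524.5, -292.7, 62.0]
ee_rot: [1.983, 1.556, 0.314]
ft_force: [0.4, -0.1, -1.2]
finger_gap: 7.3
```

```bash
cat > st.py <<'E'
from h import *
from cell import manip
o=np.array([578,-260.]);a=1.4671
ey=np.array([np.cos(a),np.sin(a)]);ex=np.array([ey[1],-ey[0]])
s=manip.sense();A=axes(s);p=s['ee_pos'][:2]-o
print("tray xy",(p@ex).round(1),(p@ey).round(1),"z",s['ee_pos'][2].round(1),"tilt x(down) in tray x,y",(A[:2,0]@ex).round(4),(A[:2,0]@ey).round(4),"yaw err deg",np.degrees(np.arctan2(A[:2,1]@ey,A[:2,1]@ex)).round(2),"F",s['ft_force'].round(1),"gap",s['finger_gap'].round(1),"t",s['time_s'])
E
python3 st.py
```

```text
Traceback (most recent call last):
  File "st.py", line 6, in <module>
    print("tray xy",(p@ex).round(1),(p@ey).round(1),"z",s['ee_pos'][2].round(1),"tilt x(down) in tray x,y",(A[:2,0]@ex).round(4),(A[:2,0]@ey).round(4),"yaw err deg",np.degrees(np.arctan2(A[:2,1]@ey,A[:2,1]@ex)).round(2),"F",s['ft_force'].round(1),"gap",s['finger_gap'].round(1),"t",s['time_s'])
                                                                                                                                                                                                                                                             ^^^^^^^^^^^^^^^^^^^^^
AttributeError: 'float' object has no attribute 'round'
```

Emit:
drive_tool:
  steps:
    - {"slide": [0.002, 0.001, 0], "yaw": 0, "claw": 1}
    - {"slide": [0.001, 0, 0], "yaw": 0, "claw": 1}
    - {"slide": [0, 0, 0], "yaw": 0, "claw": 0.75}
    - {"slide": [0, 0, 0], "yaw": 0, "claw": 0.75}
    - {"slide": [0, 0, 0], "yaw": 0, "claw": 0.75}

```text
time_s: 6.88
ee_pos: [525.9, -292.7, 59.4]
ee_rot: [1.977, 1.555, 0.308]
ft_force: [-0.0, -0.6, 0.5]
finger_gap: 21.5
```

```bash
sed -i "s/s\['finger_gap'\].round(1)/round(s['finger_gap'],1)/" st.py; python3 st.py
```

```text
tray xy -48.5 -38.0 z 59.4 tilt x(down) in tray x,y 0.0145 0.0063 yaw err deg 0.32 F [-0.  -0.6  0.5] gap 21.5 t 6.8833
```

Emit:
drive_tool:
  steps:
    - {"slide": [0.009, 0, 0], "yaw": 0, "claw": 0.75}
    - {"slide": [0.007, 0, 0], "yaw": 0, "claw": 0.75}
    - {"slide": [0, 0.006, 0], "yaw": 0, "claw": 0.75}
    - {"slide": [0, 0.006, 0], "yaw": 0, "claw": 0.75}
    - {"slide": [0, 0.004, 0], "yaw": 0, "claw": 0.75}
    - {"slide": [0, 0, 0], "yaw": 0, "claw": 0.75}

```text
time_s: 7.38
ee_pos: [542.4, -294.1, 40.6]
ee_rot: [2.128, 1.558, 0.46]
ft_force: [-1.8, 1.1, 4.1]
finger_gap: 21.6
```

```bash
python3 st.py; python3 - <<'E'
from h import *
from cell import manip
m=manip.camera_model('wrist');im,dp=manip.capture('wrist')
cv2.imwrite("pics/w5.png",im[:,:,::-1])
E
```

```text
tray xy -31.9 -37.6 z 40.6 tilt x(down) in tray x,y 0.0109 0.0069 yaw err deg 0.32 F [-1.8  1.1  4.1] gap 21.6 t 7.3833
```

View pics/w5.png

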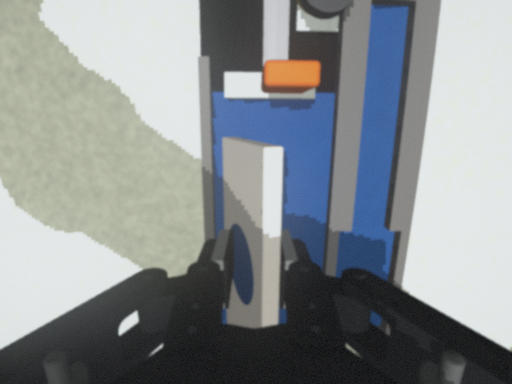

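The white plate now leans towards tray +x (top edge at columns 262-284) and rests on the far finger. I open fully while keeping that finger in place.

Emit:
drive_tool:
  steps:
    - {"slide": [0, -0.006, 0], "yaw": 0, "claw": 0.6}
    - {"slide": [0, -0.0065, 0], "yaw": 0, "claw": 0.45}
    - {"slide": [0, -0.0065, 0], "yaw": 0, "claw": 0.3}
    - {"slide": [0, -0.0065, 0], "yaw": 0, "claw": 0.15}
    - {"slide": [0, -0.0065, 0], "yaw": 0, "claw": 0}
    - {"slide": [0, 0, 0], "yaw": 0, "claw": 0}
    - {"slide": [0, 0, 0], "yaw": 0, "claw": 0}

```text
time_s: 8.02
ee_pos: [506.9, -290.8, 40.8]
ee_rot: [2.018, 1.556, 0.348]
ft_force: [-0.2, 0.4, -0.2]
finger_gap: 85.4
```

```bash
python3 st.py
```

```text
tray xy -67.5 -38.0 z 40.8 tilt x(down) in tray x,y 0.0136 0.0066 yaw err deg 0.24 F [-0.2  0.4 -0.2] gap 85.4 t 8.0167
```

Emit:
drive_tool:
  steps:
    - {"slide": [0.008, 0, 0], "yaw": 0, "claw": 0}
    - {"slide": [0.008, 0, 0], "yaw": 0, "claw": 0}
    - {"slide": [0.005, 0.003, 0], "yaw": 0, "claw": 0}
    - {"slide": [0, 0.006, 0], "yaw": 0, "claw": 0}
    - {"slide": [0, 0.006, 0], "yaw": 0, "claw": 0}
    - {"slide": [0, 0.006, 0], "yaw": 0, "claw": 0}
    - {"slide": [0, 0, 0], "yaw": 0, "claw": 0}

```text
time_s: 8.6
ee_pos: [531.8, -292.7, 17.2]
ee_rot: [1.972, 1.555, 0.302]
ft_force: [0.7, -1.0, 0.3]
finger_gap: 85.3
```

```bash
python3 st.py; python3 - <<'E'
from h import *
from cell import manip
m=manip.camera_model('wrist');im,dp=manip.capture('wrist')
cv2.imwrite("pics/w6.png",im[:,:,::-1])
E
```

```text
tray xy -42.6 -37.3 z 17.2 tilt x(down) in tray x,y 0.0149 0.0064 yaw err deg 0.29 F [ 0.7 -1.   0.3] gap 85.3 t 8.6
```

View pics/w6.png

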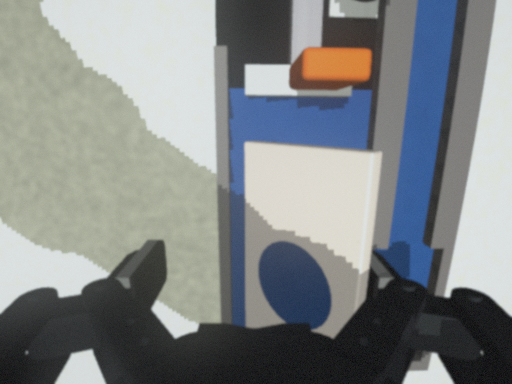

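The plate leans on the far finger, with its low edge at column 245 about 7 mm from the wall (column 229). I lower it further, then push it back against the wall.

Emit:
drive_tool:
  steps:
    - {"slide": [0, 0.005, 0], "yaw": 0, "claw": 0}
    - {"slide": [0, 0.005, 0], "yaw": 0, "claw": 0}
    - {"slide": [0, 0, 0], "yaw": 0, "claw": 0}

```text
time_s: 8.9
ee_pos: [543.0, -294.0, 17.9]
ee_rot: [1.924, 1.554, 0.255]
ft_force: [1.0, -0.0, -0.0]
finger_gap: 85.0
```

```bash
python3 st.py; python3 - <<'E'
from h import *
from cell import manip
m=manip.camera_model('wrist');im,dp=manip.capture('wrist')
g=im[230].astype(int); print([(u,g[u].tolist()) for u in range(205,400,4)])
E
```

```text
tray xy -31.3 -37.4 z 17.9 tilt x(down) in tray x,y 0.016 0.006 yaw err deg 0.3 F [ 1. -0. -0.] gap 85.0 t 8.9
[(205, [97, 97, 95]), (209, [69, 82, 107]), (213, [74, 90, 120]), (217, [69, 87, 115]), (221, [67, 85, 115]), (225, [137, 138, 141]), (229, [175, 174, 165]), (233, [177, 174, 166]), (237, [178, 173, 165]), (241, [177, 174, 167]), (245, [177, 173, 167]), (249, [177, 176, 166]), (253, [181, 177, 169]), (257, [179, 174, 168]), (261, [179, 176, 166]), (265, [180, 177, 171]), (269, [178, 176, 168]), (273, [182, 178, 173]), (277, [194, 195, 190]), (281, [195, 197, 191]), (285, [195, 195, 190]), (289, [194, 195, 190]), (293, [194, 193, 189]), (297, [195, 195, 189]), (301, [218, 221, 221]), (305, [228, 233, 233]), (309, [228, 233, 233]), (313, [228, 233, 233]), (317, [228, 233, 233]), (321, [227, 231, 232]), (325, [227, 232, 233]), (329, [227, 232, 233]), (333, [227, 232, 232]), (337, [227, 232, 232]), (341, [228, 232, 234]), (345, [227, 231, 232]), (349, [228, 233, 233]), (353, [226, 230, 231]), (357, [162, 159, 154]), (361, [140, 140, 137]), (365, [138, 139, 139]), (369, [69, 103, 162]), (373, [63, 101, 159]), (377, [59, 99, 158]), (381, [61, 99, 158]), (385, [59, 100, 162]), (389, [58, 98, 157]), (393, [59, 98, 158]), (397, [61, 98, 159])]
```

Emit:
drive_tool:
  steps:
    - {"slide": [0, -0.004, 0], "yaw": 0, "claw": 0}
    - {"slide": [0, -0.004, 0], "yaw": 0, "claw": 0}
    - {"slide": [0, 0, 0], "yaw": 0, "claw": 0}

```text
time_s: 9.2
ee_pos: [534.2, -293.5, 18.1]
ee_rot: [1.882, 1.553, 0.213]
ft_force: [1.8, -0.8, 0.4]
finger_gap: 85.3
```

```bash
python3 st.py; python3 - <<'E'
from h import *
from cell import manip
m=manip.camera_model('wrist');im,dp=manip.capture('wrist')
cv2.imwrite("pics/w7.png",im[:,:,::-1])
E
```

```text
tray xy -40.1 -37.8 z 18.1 tilt x(down) in tray x,y 0.0167 0.0055 yaw err deg 0.29 F [ 1.8 -0.8  0.4] gap 85.3 t 9.2
```

View pics/w7.png

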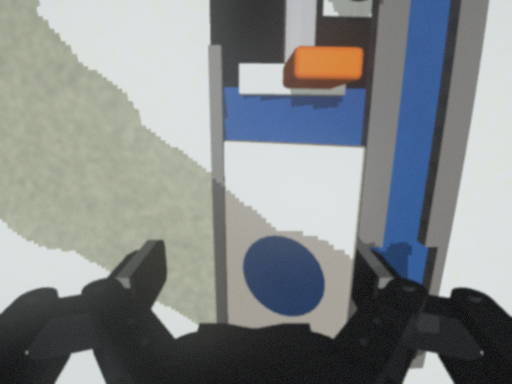

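The plate is now seated between both long walls (left edge at column 225, wall at 223) and looks flat. I release it, rise and check with depth.

Emit:
drive_tool:
  steps:
    - {"slide": [0, 0.006, 0], "yaw": 0, "claw": 0}
    - {"slide": [0, 0.006, 0], "yaw": 0, "claw": 0}
    - {"slide": [0, 0, 0], "yaw": 0, "claw": 0}
    - {"slide": [-0.03, 0, 0], "yaw": 0, "claw": 0}
    - {"slide": [-0.04, 0, 0], "yaw": 0, "claw": 0}
    - {"slide": [-0.04, 0, 0], "yaw": 0, "claw": 0}
    - {"slide": [-0.01, 0, -0.02], "yaw": 0, "claw": 0}
    - {"slide": [0, 0, 0], "yaw": 0, "claw": 0}

```text
time_s: 9.92
ee_pos: [544.5, -273.9, 140.0]
ee_rot: [2.655, 1.56, 0.983]
ft_force: [0.4, 2.4, -0.4]
finger_gap: 85.1
```

```bash
python3 st.py; cat > look.py <<'E'
from st import *
# depth from a camera -> tray coordinates per pixel
def cloud(n):
    m=manip.camera_model(n);im,dp=manip.capture(n)
    v,u=np.mgrid[0:384,0:512]
    p=cv2.undistortPoints(np.c_[u.ravel(),v.ravel()].astype(float).reshape(-1,1,2),K(m),m['dist_coeffs']).reshape(-1,2)
    z=dp.ravel();C=np.c_[p*z[:,None],z];W=(C-m['t'])@m['R']
    q=W[:,:2]-o;T=np.c_[q@ex,q@ey,W[:,2]].reshape(384,512,3);T[dp==0]=np.nan
    return m,im,T,W.reshape(384,512,3)
E
python3 - <<'E'
from look import *
m,im,T,W=cloud('wrist')
hsv=cv2.cvtColor(im,cv2.COLOR_RGB2HSV).astype(int)
R=(abs(T[...,0]+20)<45)&(T[...,1]>-115)&(T[...,1]<60)&(T[...,2]<24)
def st(n,k):
    t=T[k&R];print(n,k.sum(),len(t),np.nanpercentile(t,[2,50,98],axis=0).round(1).tolist())
white=(hsv[...,1]<40)&(hsv[...,2]>150)&R&(abs(T[...,0]+20)<34)&(T[...,1]<35)
blue=(hsv[...,0]>100)&(hsv[...,0]<130)&(hsv[...,1]>120)&R&(T[...,0]<15)
st("white",white);st("blue",blue)
t=T[white&R];A_=np.c_[t[:,:2],np.ones(len(t))];print("plane",np.linalg.lstsq(A_,t[:,2],rcond=None)[0])
E
```

```text
tray xy -31.8 -17.3 z 140.0 tilt x(down) in tray x,y 0.0048 0.0092 yaw err deg 0.2 F [ 0.4  2.4 -0.4] gap 85.1 t 9.9167
tray xy -31.8 -17.3 z 140.0 tilt x(down) in tray x,y 0.0048 0.0092 yaw err deg 0.2 F [ 0.4  2.4 -0.4] gap 85.1 t 9.9167
white 6350 6350 [[-48.0, -98.6, 13.0], [-19.9, -24.6, 14.6], [8.3, 17.1, 15.9]]
blue 1270 1270 [[-49.7, 19.9, 5.5], [-18.8, 27.7, 6.9], [10.1, 39.2, 8.4]]
plane [-2.40279161e-03 -1.63764902e-03  1.44246324e+01]
```

Flat: top face is at 14.4 mm and level, with the near end at y ≈ 18. Next the fence: I find the tab and the post.

```bash
python3 - <<'E'
from look import *
m,im,T,W=cloud('wrist')
hsv=cv2.cvtColor(im,cv2.COLOR_RGB2HSV).astype(int);H,S,V=[hsv[...,i] for i in range(3)]
near=(abs(T[...,0])<90)&(abs(T[...,1]-60)<130)
o_=(H>8)&(H<22)&(S>150)&near
t=T[o_];k=t[:,2]>44;print("orange",len(t),np.percentile(t,[2,50,98],axis=0).round(1).tolist(),"top",np.percentile(t[k],[3,50,97],axis=0).round(1).tolist())
r=((H<6)|(H>174))&(S>150)&near
t=T[r];print("red",len(t),np.percentile(t,[2,50,98],axis=0).round(1).tolist())
E
```

```text
tray xy -32.1 -20.6 z 140.1 tilt x(down) in tray x,y 0.0059 0.0056 yaw err deg 0.08 F [-0.  -0.5  0. ] gap 85.5 t 9.9667
orange 305 [[-26.3, 41.1, 49.1], [-16.3, 44.6, 50.6], [-7.6, 48.8, 52.0]] top [[-26.2, 41.1, 49.2], [-16.3, 44.6, 50.6], [-7.7, 48.8, 51.9]]
red 735 [[-5.8, 88.5, 29.0], [-1.2, 107.1, 30.5], [4.6, 127.7, 31.8]]
```

Emit:
drive_tool:
  steps:
    - {"slide": [0, 0.008, -0.035], "yaw": 0, "claw": 1}
    - {"slide": [0, 0.008, -0.035], "yaw": 0, "claw": 1}
    - {"slide": [0.005, 0, -0.03], "yaw": 0, "claw": 1}
    - {"slide": [0.03, 0, 0], "yaw": 0, "claw": 1}
    - {"slide": [0.02, 0, 0], "yaw": 0, "claw": 1}
    - {"slide": [0, 0, 0], "yaw": 0, "claw": 1}

```text
time_s: 10.52
ee_pos: [566.1, -179.9, 76.7]
ee_rot: [-2.008, 1.565, 2.595]
ft_force: [-0.7, 0.2, -0.7]
finger_gap: 12.5
```

```bash
python3 st.py
```

```text
tray xy -20.1 78.4 z 76.7 tilt x(down) in tray x,y -0.005 0.0024 yaw err deg -0.35 F [-0.7  0.2 -0.7] gap 12.5 t 10.5167
```

Emit:
drive_tool:
  steps:
    - {"slide": [0.015, 0.004, 0], "yaw": 0, "claw": 1}
    - {"slide": [0.013, 0, 0], "yaw": 0, "claw": 1}
    - {"slide": [0, 0, 0], "yaw": 0, "claw": 1}
    - {"slide": [0, 0, 0.008], "yaw": 0, "claw": 1}
    - {"slide": [0, 0, 0.006], "yaw": 0, "claw": 1}
    - {"slide": [0, 0, 0], "yaw": 0, "claw": 1}

```text
time_s: 11.02
ee_pos: [564.6, -198.8, 45.4]
ee_rot: [-1.605, 1.557, 2.993]
ft_force: [-1.4, 2.0, -0.8]
finger_gap: 0.0
```

```bash
python3 st.py
```

```text
tray xy -19.7 59.5 z 45.4 tilt x(down) in tray x,y -0.0133 0.0006 yaw err deg -0.58 F [-1.4  2.  -0.8] gap 0.0 t 11.0167
```

Emit:
drive_tool:
  steps:
    - {"slide": [0, 0.003, 0.005], "yaw": 0, "claw": 1}
    - {"slide": [0, 0, 0.005], "yaw": 0, "claw": 1}
    - {"slide": [0, 0, 0.005], "yaw": 0, "claw": 1}
    - {"slide": [0, 0, 0.004], "yaw": 0, "claw": 1}

```text
time_s: 11.35
ee_pos: [565.5, -218.2, 46.9]
ee_rot: [-1.889, 1.557, 2.709]
ft_force: [0.3, 1.4, -1.3]
finger_gap: -0.1
```

```bash
python3 st.py
```

```text
tray xy -16.8 40.3 z 46.9 tilt x(down) in tray x,y -0.0131 0.0045 yaw err deg -0.6 F [ 0.3  1.4 -1.3] gap -0.1 t 11.35
```

Emit:
drive_tool:
  steps:
    - {"slide": [0, 0, 0.003], "yaw": 0, "claw": 1}
    - {"slide": [0, 0, 0.003], "yaw": 0, "claw": 1}

```text
time_s: 11.52
ee_pos: [565.4, -219.8, 46.9]
ee_rot: [-2.288, 1.551, 2.311]
ft_force: [-1.5, 9.9, 3.8]
finger_gap: 0.1
```

```bash
python3 st.py
```

```text
tray xy -16.7 38.6 z 46.9 tilt x(down) in tray x,y -0.0148 0.0131 yaw err deg -0.56 F [-1.5  9.9  3.8] gap 0.1 t 11.5167
```

Emit:
drive_tool:
  steps:
    - {"slide": [0, 0, 0.005], "yaw": 0, "claw": 1}
    - {"slide": [0, 0, 0.006], "yaw": 0, "claw": 1}

```text
time_s: 11.68
ee_pos: [565.3, -219.9, 47.1]
ee_rot: [-2.569, 1.534, 2.034]
ft_force: [-1.5, 14.4, 6.1]
finger_gap: 0.1
```

```bash
python3 st.py
```

```text
tray xy -16.8 38.6 z 47.1 tilt x(down) in tray x,y -0.0195 0.0307 yaw err deg -0.28 F [-1.5 14.4  6.1] gap 0.1 t 11.6833
```

The fence stopped firm at 14 N, so the plate is home. Now I back off and go over the lever post.

Emit:
drive_tool:
  steps:
    - {"slide": [0, 0, -0.012], "yaw": 0, "claw": 1}
    - {"slide": [-0.025, 0, 0], "yaw": 0, "claw": 0.6}
    - {"slide": [-0.025, 0.003, -0.01], "yaw": 0, "claw": 0.6}
    - {"slide": [0, 0.008, -0.035], "yaw": 0, "claw": 0.6}
    - {"slide": [0, 0.006, -0.035], "yaw": 0, "claw": 0.6}
    - {"slide": [0, 0, -0.025], "yaw": 0, "claw": 0.6}
    - {"slide": [0, 0, 0], "yaw": 0, "claw": 0.6}

```text
time_s: 12.27
ee_pos: [600.3, -108.8, 105.7]
ee_rot: [-2.807, 1.546, 1.79]
ft_force: [0.4, 1.3, 0.2]
finger_gap: 34.5
```

```bash
python3 - <<'E'
from look import *
print(s['q'].round(2))
m,im,T,W=cloud('wrist')
hsv=cv2.cvtColor(im,cv2.COLOR_RGB2HSV).astype(int);H,S,V=[hsv[...,i] for i in range(3)]
r=((H<6)|(H>174))&(S>150)&(T[...,2]>50)&(abs(T[...,0])<40)
t=T[r];print("post",len(t),np.percentile(t,[3,50,97],axis=0).round(1).tolist() if len(t) else 0)
o_=(H>8)&(H<22)&(S>150)&(T[...,2]>44)&(abs(T[...,0])<60)
t=T[o_];print("tab",len(t),np.percentile(t,[3,50,97],axis=0).round(1).tolist() if len(t) else 0)
E
```

```text
tray xy 6.5 152.7 z 105.7 tilt x(down) in tray x,y -0.0079 0.0235 yaw err deg -0.67 F [0.4 1.3 0.2] gap 34.5 t 12.2667
[-0.26  0.52  0.51  1.78 -0.33  0.94  0.28]
post 170 [[-9.9, 157.8, 55.5], [-4.9, 161.1, 56.6], [-0.4, 164.9, 57.6]]
tab 0 0
```

Emit:
drive_tool:
  steps:
    - {"slide": [0, -0.0115, -0.008], "yaw": -4, "claw": 0.6}
    - {"slide": [0.02, 0, 0], "yaw": 0, "claw": 0.6}
    - {"slide": [0, 0, 0], "yaw": 0, "claw": 0.6}

```text
time_s: 12.57
ee_pos: [590.7, -105.5, 87.8]
ee_rot: [3.133, 1.555, 1.518]
ft_force: [-0.1, 0.4, -0.5]
finger_gap: 33.5
```

```bash
python3 st.py
```

```text
tray xy -3.4 155.0 z 87.8 tilt x(down) in tray x,y -0.0008 0.0159 yaw err deg 3.37 F [-0.1  0.4 -0.5] gap 33.5 t 12.5667
```

Emit:
drive_tool:
  steps:
    - {"slide": [0.005, -0.0015, -0.006], "yaw": 0, "claw": 0.6}
    - {"slide": [0.02, 0, 0], "yaw": 0, "claw": 0.6}
    - {"slide": [0.014, 0, 0], "yaw": 0, "claw": 0.6}
    - {"slide": [0, 0, 0], "yaw": 0, "claw": 0.8}
    - {"slide": [0, 0, 0], "yaw": 0, "claw": 0.8}

```text
time_s: 12.98
ee_pos: [590.3, -104.5, 50.4]
ee_rot: [2.771, 1.559, 1.147]
ft_force: [-0.4, 0.7, 0.2]
finger_gap: 17.2
```

```bash
python3 st.py
```

```text
tray xy -3.8 155.9 z 50.4 tilt x(down) in tray x,y 0.0038 0.0115 yaw err deg 2.91 F [-0.4  0.7  0.2] gap 17.2 t 12.9833
```

Emit:
drive_tool:
  steps:
    - {"slide": [0, -0.004, -0.004], "yaw": -3, "claw": 0.8}
    - {"slide": [0, -0.0094, 0.0006], "yaw": -7, "claw": 0.8}
    - {"slide": [0, -0.0094, 0.0006], "yaw": -7, "claw": 0.8}
    - {"slide": [0, -0.0094, 0.0006], "yaw": -7, "claw": 0.8}
    - {"slide": [0, -0.0094, 0.0006], "yaw": -7, "claw": 0.8}

```text
time_s: 13.4
ee_pos: [558.6, -109.9, 55.3]
ee_rot: [1.384, 1.547, 0.315]
ft_force: [1.5, 2.2, -2.4]
finger_gap: 16.9
```

```bash
cat >> st.py <<'E'
r=np.array([p@ex-2,p@ey-85]);print("about pivot: radius",np.hypot(*r).round(1),"angle from +y deg",np.degrees(np.arctan2(-r[0],r[1])).round(1))
E
python3 st.py
```

```text
tray xy -34.9 147.3 z 55.3 tilt x(down) in tray x,y 0.0216 0.0096 yaw err deg 34.69 F [ 1.5  2.2 -2.4] gap 16.9 t 13.4
about pivot: radius 72.4 angle from +y deg 30.6
```

Emit:
drive_tool:
  steps:
    - {"slide": [0.005, -0.0094, 0], "yaw": -6, "claw": 0.8}
    - {"slide": [0.003, -0.0094, 0.0004], "yaw": -6.5, "claw": 0.8}
    - {"slide": [0, -0.0094, 0.0006], "yaw": -7, "claw": 0.8}
    - {"slide": [0, -0.0094, 0.0006], "yaw": -7, "claw": 0.8}

```text
time_s: 13.73
ee_pos: [536.6, -131.7, 52.6]
ee_rot: [0.855, 1.532, 0.267]
ft_force: [0.5, 2.7, -1.8]
finger_gap: 16.9
```

```bash
python3 st.py
```

```text
tray xy -54.4 123.3 z 52.6 tilt x(down) in tray x,y 0.0362 0.0141 yaw err deg 62.25 F [ 0.5  2.7 -1.8] gap 16.9 t 13.7333
about pivot: radius 68.2 angle from +y deg 55.8
```

Emit:
drive_tool:
  steps:
    - {"slide": [0.004, -0.0094, -0.004], "yaw": -4, "claw": 0.8}
    - {"slide": [0.002, -0.0094, -0.002], "yaw": -6, "claw": 0.8}
    - {"slide": [0, -0.0094, 0], "yaw": -7, "claw": 0.8}
    - {"slide": [0, -0.0094, 0], "yaw": -7, "claw": 0.8}

```text
time_s: 14.07
ee_pos: [520.4, -160.6, 51.0]
ee_rot: [0.401, 1.519, 0.248]
ft_force: [1.1, 3.7, -3.8]
finger_gap: 16.8
```

```bash
python3 st.py
```

```text
tray xy -67.6 92.9 z 51.0 tilt x(down) in tray x,y 0.0483 0.0177 yaw err deg 87.21 F [ 1.1  3.7 -3.8] gap 16.8 t 14.0667
about pivot: radius 70.0 angle from +y deg 83.6
```

Emit:
drive_tool:
  steps:
    - {"slide": [0.002, -0.008, -0.003], "yaw": -4, "claw": 0.8}
    - {"slide": [0, -0.008, 0], "yaw": -3, "claw": 0.8}
    - {"slide": [0, -0.006, 0], "yaw": 0, "claw": 0.8}

```text
time_s: 14.32
ee_pos: [517.4, -173.6, 50.5]
ee_rot: [0.484, 1.512, 0.463]
ft_force: [2.7, 19.8, -5.3]
finger_gap: 17.4
```

```bash
python3 st.py
```

```text
tray xy -69.2 79.7 z 50.5 tilt x(down) in tray x,y 0.0495 0.0315 yaw err deg 94.77 F [ 2.7 19.8 -5.3] gap 17.4 t 14.3167
about pivot: radius 71.4 angle from +y deg 94.3
```

Emit:
drive_tool:
  steps:
    - {"slide": [0, -0.007, 0], "yaw": 0, "claw": 0.8}
    - {"slide": [0, -0.009, 0], "yaw": 0, "claw": 0.8}

```text
time_s: 14.48
ee_pos: [517.5, -173.5, 50.0]
ee_rot: [0.808, 1.504, 0.793]
ft_force: [0.9, 19.2, 3.6]
finger_gap: 17.5
```

```bash
python3 st.py
```

```text
tray xy -69.2 79.7 z 50.0 tilt x(down) in tray x,y 0.042 0.0525 yaw err deg 95.13 F [ 0.9 19.2  3.6] gap 17.5 t 14.4833
about pivot: radius 71.3 angle from +y deg 94.2
```

Lever is at its stop (94°, 19 N). I release, rise and go to the spatula.

Emit:
drive_tool:
  steps:
    - {"slide": [0, 0.003, 0], "yaw": 0, "claw": 0.4}
    - {"slide": [0, 0, 0], "yaw": 0, "claw": 0.4}
    - {"slide": [-0.03, 0, 0], "yaw": 0, "claw": 0.4}
    - {"slide": [-0.035, 0, 0], "yaw": 0, "claw": 0.4}
    - {"slide": [-0.03, 0.02, 0], "yaw": -4, "claw": 0.4}
    - {"slide": [0, 0.035, 0], "yaw": -4, "claw": 0.4}
    - {"slide": [0, 0.035, 0], "yaw": 0, "claw": 0.4}
    - {"slide": [0, 0.035, 0], "yaw": 0, "claw": 0.4}

```text
time_s: 15.15
ee_pos: [506.8, -64.4, 161.2]
ee_rot: [0.391, 1.501, 0.496]
ft_force: [0.0, -0.6, -0.4]
finger_gap: 51.1
```

Emit:
drive_tool:
  steps:
    - {"slide": [0, 0.035, 0], "yaw": 0, "claw": 0.4}
    - {"slide": [0, 0.035, 0], "yaw": 0, "claw": 0.4}
    - {"slide": [0, 0.035, 0], "yaw": 0, "claw": 0.4}
    - {"slide": [0, 0, 0], "yaw": 0, "claw": 0.4}

```text
time_s: 15.48
ee_pos: [498.2, 45.4, 170.2]
ee_rot: [0.292, 1.488, 0.396]
ft_force: [-1.4, 0.4, -0.2]
finger_gap: 51.0
```

```bash
python3 - <<'E'
from look import *
print(s['ee_pos'],A.round(3).tolist(),s['q'].round(2))
m,im,T,W=cloud('wrist')
hsv=cv2.cvtColor(im,cv2.COLOR_RGB2HSV).astype(int);H,S,V=[hsv[...,i] for i in range(3)]
g=(H>45)&(H<85)&(S>100)&(abs(W[...,0]-500)<120)&(abs(W[...,1]-100)<90)
for c,st,ce in comps(g,50): P=W[c];P=P[P[:,2]>14];print(st.tolist(),rect(P) if len(P) else 0,np.percentile(P[:,2],[5,95]))
cv2.imwrite("pics/w8.png",im[:,:,::-1])
E
```

```text
tray xy -110.9 295.5 z 170.2 tilt x(down) in tray x,y 0.0725 0.0395 yaw err deg 101.95 F [-1.4  0.4 -0.2] gap 51.0 t 15.4833
about pivot: radius 238.9 angle from +y deg 28.2
[498.2403644   45.38694693 170.24662437] [[0.076, -0.105, 0.992], [0.032, 0.994, 0.103], [-0.997, 0.024, 0.079]] [-0.09  0.17 -0.08  2.03 -0.01  0.87  1.51]
[297, 124, 17, 92, 1201] (array([472.1,  86.2]), array([ 44. , 133.8]), 0.5049) [19.42079903 21.73832097]
```

```bash
cat > spat.py <<'E'
from look import *
print(s['ee_pos'],A.round(3).tolist())
m,im,T,W=cloud('wrist')
hsv=cv2.cvtColor(im,cv2.COLOR_RGB2HSV).astype(int);H,S,V=[hsv[...,i] for i in range(3)]
g=(H>45)&(H<85)&(S>100)&(abs(W[...,0]-500)<120)&(abs(W[...,1]-100)<90)&(abs(W[...,2]-20.5)<2.5)
g=max(comps(cv2.erode(g.astype(np.uint8),np.ones((3,3)))>0,20),key=lambda c:c[1][4])[0]
P=W[g][:,:2].astype(np.float32)
vx,vy,x0,y0=cv2.fitLine(P,cv2.DIST_HUBER,0,.01,.01).ravel();d=np.array([vx,vy])*np.sign(vx)
u=(P-[x0,y0])@d;w=(P-[x0,y0])@[-d[1],d[0]]
e=np.percentile(u,[1,99]);c=np.array([x0,y0])+d*e.mean()
print("handle centre",c,"len",e,"width",np.percentile(w,[2,98]),"angle",np.degrees(np.arctan2(d[1],d[0])))
# the image bottom hides part: anchor on the butt end
butt=np.array([x0,y0])+d*(e[0]-1.5);G=butt+60*d
print("grip from butt",G, "slide to grip z20",go(s,[*G,20]))
E
python3 spat.py
```

```text
tray xy -110.1 291.9 z 170.3 tilt x(down) in tray x,y 0.0732 0.037 yaw err deg 101.78 F [ 1.3 -0.8 -0.4] gap 51.2 t 15.5333
about pivot: radius 235.3 angle from +y deg 28.4
[498.72641727  41.67678986 170.28488377] [[0.077, -0.102, 0.992], [0.029, 0.995, 0.1], [-0.997, 0.021, 0.079]]
handle centre [492.19109577  97.83112507] len [-40.64740578  45.97813103] width [-5.21253759  4.94088856] angle 6.813259
grip from butt [507.27107691  99.63284341] slide to grip z20 [0.1521 0.0536 0.0024]
```

Emit:
drive_tool:
  steps:
    - {"slide": [0.01, 0.027, 0.001], "yaw": -1, "claw": 0.4}
    - {"slide": [0.02, 0.026, 0.001], "yaw": 0, "claw": 0.4}
    - {"slide": [0.03, 0, 0], "yaw": 0, "claw": 0.4}
    - {"slide": [0.03, 0, 0], "yaw": 0, "claw": 0.4}
    - {"slide": [0, 0, 0], "yaw": 0, "claw": 0.4}

```text
time_s: 16.0
ee_pos: [510.5, 83.5, 83.8]
ee_rot: [0.127, 1.476, 0.224]
ft_force: [-0.7, -0.3, -0.9]
finger_gap: 51.0
```

```bash
python3 spat.py; python3 - <<'E'
from look import *
print(go(s,[506.7,99.8,23]))
E
```

```text
tray xy -102.7 334.7 z 83.8 tilt x(down) in tray x,y 0.0893 0.0303 yaw err deg 101.53 F [-0.7 -0.3 -0.9] gap 51.0 t 16.0
about pivot: radius 270.7 angle from +y deg 22.7
[510.51848303  83.5197213   83.78254304] [[0.092, -0.097, 0.991], [0.021, 0.995, 0.096], [-0.996, 0.012, 0.094]]
handle centre [476.85022     96.09543142] len [-26.83144325  30.48610718] width [-5.80852835  5.74022753] angle 7.036686
grip from butt [506.46667912  99.75112611] slide to grip z20 [ 0.0635  0.0158 -0.0084]
tray xy -101.2 334.3 z 86.1 tilt x(down) in tray x,y 0.0925 0.0308 yaw err deg 101.46 F [ 0.3 -0.7  0.5] gap 51.3 t 16.05
about pivot: radius 269.8 angle from +y deg 22.5
[ 0.0626  0.0165 -0.0098]
```

Emit:
drive_tool:
  steps:
    - {"slide": [0.012, 0.008, -0.005], "yaw": 0, "claw": 0.4}
    - {"slide": [0.025, 0.0085, -0.005], "yaw": 0, "claw": 0.4}
    - {"slide": [0.02, 0, 0], "yaw": 0, "claw": 0.4}
    - {"slide": [0, 0, 0], "yaw": 0, "claw": 0.4}

```text
time_s: 16.38
ee_pos: [514.1, 92.1, 34.7]
ee_rot: [0.076, 1.46, 0.158]
ft_force: [0.3, -0.3, -0.8]
finger_gap: 51.3
```

```bash
python3 - <<'E'
from look import *
print(s['ee_pos'],go(s,[506.5,99.8,24]))
E
```

```text
tray xy -100.0 343.6 z 34.7 tilt x(down) in tray x,y 0.1068 0.0286 yaw err deg 100.66 F [ 0.3 -0.3 -0.8] gap 51.3 t 16.3833
about pivot: radius 278.0 angle from +y deg 21.5
[514.0716228   92.14464296  34.74843599] [ 0.01    0.0082 -0.0081]
```

Emit:
drive_tool:
  steps:
    - {"slide": [0.008, 0.0085, -0.007], "yaw": -0.8, "claw": 0.4}
    - {"slide": [0.003, 0, -0.002], "yaw": 0, "claw": 1}
    - {"slide": [0, 0, 0], "yaw": 0, "claw": 1}
    - {"slide": [0, 0, 0], "yaw": 0, "claw": 1}
    - {"slide": [0, 0, 0], "yaw": 0, "claw": 1}
  force: 50

```text
time_s: 16.8
ee_pos: [509.9, 97.4, 28.7]
ee_rot: [0.047, 1.45, 0.137]
ft_force: [0.3, 0.4, -0.2]
finger_gap: 14.0
```

```bash
python3 - <<'E'
from look import *
print(s['ee_pos'],A.round(3).tolist())
E
```

```text
tray xy -104.7 348.5 z 28.7 tilt x(down) in tray x,y 0.1167 0.0287 yaw err deg 101.16 F [ 0.3  0.4 -0.2] gap 14.0 t 16.8
about pivot: radius 284.2 angle from +y deg 22.0
[509.92924581  97.42665521  28.65376404] [[0.119, -0.091, 0.989], [0.016, 0.996, 0.09], [-0.993, 0.006, 0.12]]
```

The grip is too high on the handle (z 28.7, gap 14). I reopen and go about 6 mm lower.

Emit:
drive_tool:
  steps:
    - {"slide": [0, 0, 0], "yaw": 0, "claw": 0.65}
    - {"slide": [0.004, 0.001, 0], "yaw": 0, "claw": 0.65}
    - {"slide": [0.005, 0.001, 0], "yaw": 0, "claw": 0.65}
    - {"slide": [0.001, 0, 0], "yaw": 0, "claw": 0.65}

```text
time_s: 17.13
ee_pos: [513.2, 99.8, 20.5]
ee_rot: [0.05, 1.445, 0.14]
ft_force: [-0.6, 0.2, -0.3]
finger_gap: 30.0
```

```bash
python3 st.py
```

```text
tray xy -101.7 351.1 z 20.5 tilt x(down) in tray x,y 0.1217 0.0302 yaw err deg 101.11 F [-0.6  0.2 -0.3] gap 30.0 t 17.1333
about pivot: radius 285.6 angle from +y deg 21.3
```

Emit:
drive_tool:
  steps:
    - {"slide": [0, 0, 0], "yaw": 0, "claw": 1}
    - {"slide": [0, 0, 0], "yaw": 0, "claw": 1}
    - {"slide": [0, 0, 0], "yaw": 0, "claw": 1}
    - {"slide": [0, 0, 0], "yaw": 0, "claw": 1}

```text
time_s: 17.47
ee_pos: [513.1, 99.8, 20.2]
ee_rot: [0.047, 1.446, 0.137]
ft_force: [-0.9, 0.1, 0.9]
finger_gap: 15.0
```

```bash
python3 - <<'E'
from look import *
print(s['ee_pos'],A.round(3).tolist(),s['q'].round(2))
E
```

```text
tray xy -101.8 351.2 z 20.2 tilt x(down) in tray x,y 0.1207 0.0296 yaw err deg 101.13 F [-0.9  0.1  0.9] gap 15.0 t 17.4667
about pivot: radius 285.7 angle from +y deg 21.3
[513.13704349  99.84943476  20.20381745] [[0.123, -0.09, 0.988], [0.017, 0.996, 0.089], [-0.992, 0.006, 0.124]] [-0.22  0.42 -0.07  2.12  0.1   0.48  1.28]
```

Gripped 15 mm wide, as it should be. The tool is tilted 7°, so turning 100° about it would tip the spatula. I turn here, set it down so it levels, and regrip before carrying.

Emit:
drive_tool:
  steps:
    - {"slide": [-0.03, 0, 0], "yaw": 0, "claw": 1}
    - {"slide": [-0.03, 0, 0], "yaw": 0, "claw": 1}
    - {"slide": [0, 0, 0], "yaw": 7.1, "claw": 1}
    - {"slide": [0, 0, 0], "yaw": 7.1, "claw": 1}
    - {"slide": [0, 0, 0], "yaw": 7.1, "claw": 1}
    - {"slide": [0, 0, 0], "yaw": 7.1, "claw": 1}
    - {"slide": [0, 0, 0], "yaw": 7.1, "claw": 1}
    - {"slide": [0, 0, 0], "yaw": 7.1, "claw": 1}

```text
time_s: 18.13
ee_pos: [503.4, 98.3, 80.2]
ee_rot: [0.807, 1.451, 0.143]
ft_force: [0.6, -0.3, -1.3]
finger_gap: 14.6
```

Emit:
drive_tool:
  steps:
    - {"slide": [0, 0, 0], "yaw": 7.1, "claw": 1}
    - {"slide": [0, 0, 0], "yaw": 7.1, "claw": 1}
    - {"slide": [0, 0, 0], "yaw": 7.1, "claw": 1}
    - {"slide": [0, 0, 0], "yaw": 7.1, "claw": 1}
    - {"slide": [0, 0, 0], "yaw": 7.1, "claw": 1}
    - {"slide": [0, 0, 0], "yaw": 7.1, "claw": 1}
    - {"slide": [0, 0, 0], "yaw": 7.1, "claw": 1}
    - {"slide": [0, 0, 0], "yaw": 7.1, "claw": 1}

```text
time_s: 18.8
ee_pos: [500.7, 97.9, 77.8]
ee_rot: [1.802, 1.456, 0.138]
ft_force: [0.1, 0.4, -0.6]
finger_gap: 14.3
```

```bash
python3 - <<'E'
from look import *
print(s['ee_pos'],A.round(3).tolist(),s['q'].round(2))
E
```

```text
tray xy -113.9 348.0 z 77.8 tilt x(down) in tray x,y 0.1112 0.0275 yaw err deg 0.51 F [ 0.1  0.4 -0.6] gap 14.3 t 18.8
about pivot: radius 287.4 angle from +y deg 23.8
[500.72990345  97.88830781  77.7871579 ] [[0.113, 0.989, -0.092], [0.016, -0.094, -0.995], [-0.993, 0.112, -0.026]] [-0.54  0.31  0.29  2.12 -0.13  0.61 -0.26]
```

Emit:
drive_tool:
  steps:
    - {"slide": [0.02, 0, 0], "yaw": 0, "claw": 1}
    - {"slide": [0.018, 0, 0], "yaw": 0, "claw": 1}
    - {"slide": [0, 0, 0], "yaw": 0, "claw": 1}

```text
time_s: 19.05
ee_pos: [505.7, 99.3, 39.6]
ee_rot: [1.808, 1.454, 0.14]
ft_force: [-0.7, -0.2, -0.6]
finger_gap: 14.9
```

Emit:
drive_tool:
  steps:
    - {"slide": [0.006, 0, 0], "yaw": 0, "claw": 1}
    - {"slide": [0, 0, 0], "yaw": 0, "claw": 1}

```text
time_s: 19.22
ee_pos: [507.1, 99.6, 33.7]
ee_rot: [1.805, 1.453, 0.138]
ft_force: [-1.2, -2.4, 2.4]
finger_gap: 14.5
```

Emit:
drive_tool:
  steps:
    - {"slide": [0.004, 0, 0], "yaw": 0, "claw": 1}
    - {"slide": [0, 0, 0], "yaw": 0, "claw": 1}

```text
time_s: 19.38
ee_pos: [508.3, 99.8, 30.8]
ee_rot: [1.809, 1.451, 0.143]
ft_force: [0.2, -0.9, 1.6]
finger_gap: 15.0
```

Contact is made; pressing on gently lets the spatula level itself in the grip.

Emit:
drive_tool:
  steps:
    - {"slide": [0.004, 0, 0], "yaw": 0, "claw": 1}
    - {"slide": [0.004, 0, 0], "yaw": 0, "claw": 1}
    - {"slide": [0, 0, 0], "yaw": 0, "claw": 1}

```text
time_s: 19.63
ee_pos: [510.2, 100.4, 23.9]
ee_rot: [1.82, 1.449, 0.153]
ft_force: [-0.6, 0.1, 2.9]
finger_gap: 14.5
```

Emit:
drive_tool:
  steps:
    - {"slide": [0.003, 0, 0], "yaw": 0, "claw": 0.75}
    - {"slide": [0, 0, 0], "yaw": 0, "claw": 0.7}
    - {"slide": [0, 0, 0], "yaw": 0, "claw": 0.65}
    - {"slide": [0, 0, 0], "yaw": 0, "claw": 0.65}

```text
time_s: 19.97
ee_pos: [510.2, 100.1, 19.9]
ee_rot: [1.818, 1.449, 0.15]
ft_force: [0.5, 0.2, 0.8]
finger_gap: 29.6
```

```bash
python3 st.py
```

```text
tray xy -104.7 351.1 z 19.9 tilt x(down) in tray x,y 0.1173 0.0304 yaw err deg 0.28 F [0.5 0.2 0.8] gap 29.6 t 19.9667
about pivot: radius 286.7 angle from +y deg 21.8
```

Emit:
drive_tool:
  steps:
    - {"slide": [-0.0035, 0, 0], "yaw": 0, "claw": 0.65}
    - {"slide": [0, 0, 0], "yaw": 0, "claw": 1}
    - {"slide": [0, 0, 0], "yaw": 0, "claw": 1}
    - {"slide": [0, 0, 0], "yaw": 0, "claw": 1}
    - {"slide": [0, 0, 0], "yaw": 0, "claw": 1}

```text
time_s: 20.38
ee_pos: [509.9, 99.9, 24.0]
ee_rot: [1.818, 1.449, 0.15]
ft_force: [-0.6, 0.3, -0.8]
finger_gap: 14.6
```

```bash
cat > spat2.py <<'E'
from look import *
def handle(zc):
    m,im,T,W=cloud('wrist')
    hsv=cv2.cvtColor(im,cv2.COLOR_RGB2HSV).astype(int);H,S=hsv[...,0],hsv[...,1]
    rel=T-np.array([p@ex,p@ey,0])
    g=(H>45)&(H<85)&(S>100)&(abs(rel[...,0])<30)&(rel[...,1]>-60)&(rel[...,1]<110)&(abs(T[...,2]-zc)<5)
    g=max(comps(cv2.erode(g.astype(np.uint8),np.ones((3,3)))>0,20),key=lambda c:c[1][4])[0]
    Q=T[g];f=np.polyfit(Q[:,1],Q[:,0],1);y=np.percentile(Q[:,1],[1,99]);hz=np.polyfit(Q[:,1],Q[:,2],1)
    print("n",len(Q),"axis slope",f[0].round(4),"x at butt/near",np.polyval(f,y[::-1]).round(1),"y range",y.round(1),"z pitch",hz[0].round(3),"z mean",Q[:,2].mean().round(1),"butt-TCP y",(y[1]+1.5-p@ey).round(1))
E
python3 -c "
from spat2 import *
handle(20)"
```

```text
tray xy -105.0 350.9 z 24.0 tilt x(down) in tray x,y 0.1178 0.0305 yaw err deg 0.27 F [-0.6  0.3 -0.8] gap 14.6 t 20.3833
about pivot: radius 286.6 angle from +y deg 21.9
n 4783 axis slope -0.0077 x at butt/near [-104.  -103.4] y range [328.1 416.4] z pitch 0.002 z mean 21.0 butt-TCP y 66.9
```

Emit:
drive_tool:
  steps:
    - {"slide": [-0.03, 0, 0], "yaw": 0, "claw": 1}
    - {"slide": [-0.035, 0, 0], "yaw": 0, "claw": 1}
    - {"slide": [0, 0.014, 0.034], "yaw": 0, "claw": 1}
    - {"slide": [0, 0.014, 0.034], "yaw": 0, "claw": 1}
    - {"slide": [0, 0.014, 0.034], "yaw": 0, "claw": 1}
    - {"slide": [0, 0.014, 0.034], "yaw": 0, "claw": 1}
    - {"slide": [0, 0.014, 0.034], "yaw": 0, "claw": 1}
    - {"slide": [0, 0.014, 0.034], "yaw": 0, "claw": 1}

```text
time_s: 21.1
ee_pos: [567.7, -104.0, 93.3]
ee_rot: [1.855, 1.452, 0.216]
ft_force: [0.3, 0.3, -1.3]
finger_gap: 14.6
```

Emit:
drive_tool:
  steps:
    - {"slide": [0, 0.014, 0.03], "yaw": 0, "claw": 1}
    - {"slide": [0, 0.014, 0.03], "yaw": 0, "claw": 1}
    - {"slide": [0, 0.01, 0.02], "yaw": 0, "claw": 1}
    - {"slide": [0, 0, 0], "yaw": 0, "claw": 1}

```text
time_s: 21.43
ee_pos: [601.1, -201.9, 95.0]
ee_rot: [1.796, 1.451, 0.146]
ft_force: [-0.4, -1.1, 0.3]
finger_gap: 14.9
```

```bash
python3 - <<'E'
from spat2 import *
t=o+35.2*ex+12.1*ey
print(A.round(3).tolist());handle(s['ee_pos'][2]-4)
print("go",go(s,[*t,s['ee_pos'][2]]))
E
```

```text
tray xy 17.0 60.1 z 95.0 tilt x(down) in tray x,y 0.1157 0.0295 yaw err deg 1.31 F [-0.4 -1.1  0.3] gap 14.9 t 21.4333
about pivot: radius 29.0 angle from +y deg -149.0
[[0.118, 0.99, -0.078], [0.017, -0.08, -0.997], [-0.993, 0.116, -0.027]]
n 5139 axis slope -0.0243 x at butt/near [16.7 18.8] y range [ 37.2 125.6] z pitch -0.0 z mean 91.7 butt-TCP y 67.0
go [0.0007 0.017  0.0485]
```

Emit:
drive_tool:
  steps:
    - {"slide": [0, 0.008, 0.024], "yaw": 1.3, "claw": 1}
    - {"slide": [0, 0.0085, 0.024], "yaw": 0, "claw": 1}
    - {"slide": [0.02, 0, 0], "yaw": 0, "claw": 1}
    - {"slide": [0, 0, 0], "yaw": 0, "claw": 1}

```text
time_s: 21.82
ee_pos: [613.9, -243.8, 72.7]
ee_rot: [1.895, 1.455, 0.227]
ft_force: [-0.4, 2.5, -1.3]
finger_gap: 14.6
```

```bash
cat > slot.py <<'E'
from spat2 import *
m,im,T,W=cloud('wrist')
hsv=cv2.cvtColor(im,cv2.COLOR_RGB2HSV).astype(int)
b=(hsv[...,0]>100)&(hsv[...,0]<130)&(hsv[...,1]>110)&(T[...,0]>15)&(T[...,0]<60)&(abs(T[...,2]-6)<5)
Q=T[b]
if len(Q)>50:print("slot floor",len(Q),np.percentile(Q,[1,99],axis=0).round(1).tolist())
gr=(abs(T[...,2]-14)<3)&(T[...,1]>85)&(T[...,1]<120)&(abs(T[...,0])<75);Q=T[gr]
if len(Q)>50:print("tray end",np.percentile(Q,[1,99],axis=0).round(1).tolist())
handle(s['ee_pos'][2]-4)
print("go",go(s,[*(o+35.2*ex+12.1*ey),s['ee_pos'][2]]),"z",s['ee_pos'][2])
E
python3 slot.py
```

```text
tray xy 34.0 19.9 z 72.7 tilt x(down) in tray x,y 0.1089 0.0374 yaw err deg 0.28 F [-0.4  2.5 -1.3] gap 14.6 t 21.8167
about pivot: radius 72.6 angle from +y deg -153.8
slot floor 995 [[25.2, -67.2, 5.4], [53.0, 82.7, 8.3]]
tray end [[-23.7, 85.3, 13.0], [58.6, 112.7, 16.6]]
n 4984 axis slope -0.013 x at butt/near [35.8 37. ] y range [-4.3 84.5] z pitch 0.006 z mean 72.0 butt-TCP y 66.1
go [-0.0002  0.0012  0.0078] z 72.74706711802644
```

Emit:
drive_tool:
  steps:
    - {"slide": [0, 0, 0.007], "yaw": 0.7, "claw": 1}
    - {"slide": [0.012, -0.0013, 0.0004], "yaw": 0, "claw": 1}
    - {"slide": [0.012, -0.0013, 0.0004], "yaw": 0, "claw": 1}
    - {"slide": [0.008, -0.001, 0.0003], "yaw": 0, "claw": 1}
    - {"slide": [0, 0, 0], "yaw": 0, "claw": 1}

```text
time_s: 22.33
ee_pos: [616.7, -248.1, 43.8]
ee_rot: [1.879, 1.447, 0.204]
ft_force: [-0.4, 0.8, -0.6]
finger_gap: 14.7
```

```bash
python3 slot.py
```

```text
tray xy 37.3 15.9 z 43.8 tilt x(down) in tray x,y 0.1179 0.0374 yaw err deg -0.17 F [-0.4  0.8 -0.6] gap 14.7 t 22.3333
about pivot: radius 77.6 angle from +y deg -153.0
slot floor 1665 [[25.5, -49.1, 5.5], [52.5, 82.9, 8.3]]
tray end [[-22.9, 85.3, 13.1], [58.6, 113.0, 16.6]]
n 5206 axis slope -0.0026 x at butt/near [38.6 38.8] y range [-7.2 81.7] z pitch 0.009 z mean 41.3 butt-TCP y 67.4
go [-0.0004 -0.0021  0.0038] z 43.830763850618695
```

Emit:
drive_tool:
  steps:
    - {"slide": [0, -0.0024, 0.0042], "yaw": 0, "claw": 1}
    - {"slide": [0.007, -0.001, 0.0002], "yaw": 0, "claw": 1}
    - {"slide": [0, 0, 0], "yaw": 0, "claw": 1}

```text
time_s: 22.68
ee_pos: [615.2, -253.1, 38.1]
ee_rot: [1.86, 1.443, 0.185]
ft_force: [0.1, 0.1, -0.6]
finger_gap: 14.4
```

```bash
python3 slot.py
```

```text
tray xy 36.3 10.7 z 38.1 tilt x(down) in tray x,y 0.1218 0.0362 yaw err deg -0.15 F [ 0.1  0.1 -0.6] gap 14.4 t 22.6833
about pivot: radius 81.8 angle from +y deg -155.2
slot floor 1837 [[25.5, -50.3, 5.4], [52.7, 83.3, 8.3]]
tray end [[-21.6, 85.2, 13.0], [58.7, 112.8, 16.6]]
n 5326 axis slope -0.0018 x at butt/near [37.8 38. ] y range [-12.8  76.5] z pitch 0.007 z mean 35.7 butt-TCP y 67.3
go [-0.0001 -0.0011 -0.0014] z 38.08241798213852
```

Emit:
drive_tool:
  steps:
    - {"slide": [0, -0.0027, -0.0008], "yaw": 0, "claw": 1}
    - {"slide": [0.005, -0.001, 0.0002], "yaw": 0, "claw": 1}
    - {"slide": [0.001, 0, 0], "yaw": 0, "claw": 1}

```text
time_s: 23.03
ee_pos: [613.3, -252.9, 33.3]
ee_rot: [1.845, 1.441, 0.169]
ft_force: [0.1, -0.5, -1.5]
finger_gap: 14.8
```

```bash
python3 slot.py
```

```text
tray xy 34.4 10.7 z 33.3 tilt x(down) in tray x,y 0.125 0.035 yaw err deg -0.18 F [ 0.1 -0.5 -1.5] gap 14.8 t 23.0333
about pivot: radius 81.0 angle from +y deg -156.4
slot floor 1488 [[25.2, -47.0, 5.4], [52.4, 83.4, 8.3]]
tray end [[-22.5, 85.2, 13.0], [58.7, 112.8, 16.6]]
n 5322 axis slope -0.0051 x at butt/near [35.6 36. ] y range [-12.3  77. ] z pitch 0.006 z mean 30.3 butt-TCP y 67.8
go [ 0.0002  0.0008 -0.0014] z 33.26601668217319
```

Emit:
drive_tool:
  steps:
    - {"slide": [0.003, -0.0002, 0], "yaw": 0, "claw": 1}
    - {"slide": [0.002, 0, 0], "yaw": 0, "claw": 1}

```text
time_s: 23.3
ee_pos: [614.6, -253.2, 29.8]
ee_rot: [1.841, 1.439, 0.166]
ft_force: [-7.2, 2.7, 17.0]
finger_gap: 14.8
```

```bash
python3 slot.py | grep -v -e slot -e end
```

```text
tray xy 35.7 10.6 z 29.8 tilt x(down) in tray x,y 0.1264 0.0349 yaw err deg -0.17 F [-7.2  2.7 17. ] gap 14.8 t 23.3
about pivot: radius 81.7 angle from +y deg -155.6
n 5348 axis slope -0.0029 x at butt/near [36.8 37.1] y range [-12.4  76.9] z pitch -0.0 z mean 26.8 butt-TCP y 67.8
go [-0.     -0.0005 -0.0015] z 29.802703227197746
```

The handle top is at 26.8 mm with 17 N of contact, so the spatula is on the floor. I release it and rise.

Emit:
drive_tool:
  steps:
    - {"slide": [-0.001, 0, 0], "yaw": 0, "claw": 0.7}
    - {"slide": [0, 0, 0], "yaw": 0, "claw": 0.6}
    - {"slide": [0, 0, 0], "yaw": 0, "claw": 0.6}
    - {"slide": [-0.02, 0.0015, 0], "yaw": 0, "claw": 0.6}
    - {"slide": [-0.035, 0.003, 0], "yaw": 0, "claw": 0.6}
    - {"slide": [-0.04, 0.003, 0], "yaw": 0, "claw": 0.6}
    - {"slide": [-0.04, 0.0, -0.02], "yaw": 0, "claw": 0.6}
    - {"slide": [-0.03, 0, -0.03], "yaw": 0, "claw": 0.6}

```text
time_s: 24.07
ee_pos: [599.7, -213.6, 191.0]
ee_rot: [1.873, 1.457, 0.187]
ft_force: [1.7, 1.1, 0.9]
finger_gap: 34.3
```

```bash
cat > chk.py <<'E'
from look import *
m,im,T,W=cloud('wrist')
hsv=cv2.cvtColor(im,cv2.COLOR_RGB2HSV).astype(int);H,S,V=[hsv[...,i] for i in range(3)]
def rep(n,k):
    Q=T[k]
    if len(Q)<20: print(n,len(Q));return
    pl=np.linalg.lstsq(np.c_[Q[:,:2],np.ones(len(Q))],Q[:,2],rcond=None)[0]
    print(n,len(Q),np.percentile(Q,[2,50,98],axis=0).round(1).tolist(),"slopes",pl[:2].round(3))
X,Y,Z=T[...,0],T[...,1],T[...,2]
rep("handle",(H>45)&(H<85)&(S>100)&(X>15)&(X<60)&(Y>-40)&(Y<110)&(Z>20))
rep("blade",(S<60)&(V>90)&(X>19)&(X<54)&(Y>-104)&(Y<-45)&(Z<14))
rep("plate",(S<60)&(V>120)&(X>-50)&(X<10)&(Y>-104)&(Y<14)&(Z>11)&(Z<19))
rep("tab",(H>8)&(H<22)&(S>150)&(X>-40)&(X<10)&(Y<70)&(Z>46))
rep("post",((H<6)|(H>174))&(S>150)&(Z>50)&(abs(X)<110)&(abs(Y-100)<90))
cv2.imwrite("pics/chk.png",im[:,:,::-1])
m2,im2,T2,W2=cloud('top')
c=proj(m2,[*o,0])[0].astype(int);u,v=c
cv2.imwrite("pics/chk_top.png",cv2.resize(im2[v-50:v+50,u-66:u+66],(792,600),interpolation=cv2.INTER_CUBIC)[:,:,::-1])
cv2.imwrite("pics/chk2.png",np.hstack([im[:,:,::-1],cv2.resize(im2[v-64:v+64,u-48:u+48],(288,384),interpolation=cv2.INTER_CUBIC)[:,:,::-1]]))
E
python3 chk.py
```

```text
tray xy 16.8 48.4 z 191.0 tilt x(down) in tray x,y 0.1089 0.0326 yaw err deg -0.77 F [1.7 1.1 0.9] gap 34.3 t 24.0667
about pivot: radius 39.4 angle from +y deg -158.0
handle 1188 [[29.6, -11.2, 24.7], [36.6, 36.9, 26.4], [43.9, 76.8, 240.4]] slopes [0.62  0.142]
blade 1086 [[23.2, -100.8, 7.7], [37.9, -73.1, 10.4], [52.5, -46.5, 12.0]] slopes [-0.003  0.006]
plate 2008 [[-48.5, -101.7, 13.1], [-4.1, -18.1, 14.5], [9.0, 12.5, 16.0]] slopes [-0.002  0.002]
tab 156 [[-26.1, 21.7, 47.9], [-17.3, 25.5, 50.4], [-8.4, 28.6, 51.8]] slopes [ 0.003 -0.238]
post 27 [[-76.9, 78.9, 54.8], [-73.8, 80.7, 56.4], [-69.9, 83.8, 57.8]] slopes [-0.013  0.011]
```

View pics/chk2.png

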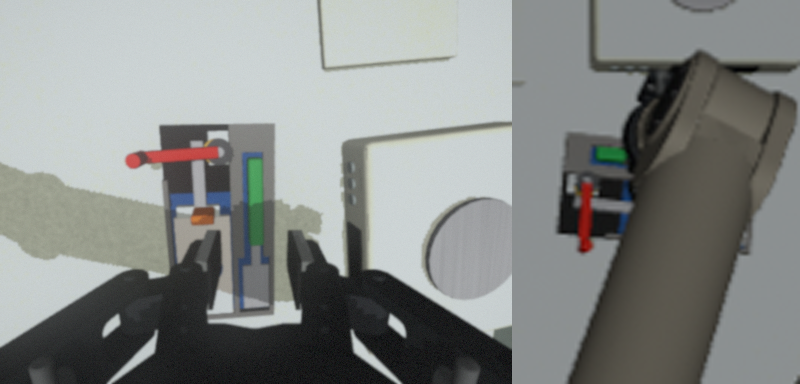

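The spatula is in its slot, blade at the wide end: green handle at (255,200), blade at (257,285). The lever is swung round, with its post at (135,160). The tab reading (≈20–25 mm of travel) is unclear because it was seen obliquely, so I check the end wall from the other side.

Emit:
drive_tool:
  steps:
    - {"slide": [0, -0.006, 0.036], "yaw": 0, "claw": 0.6}
    - {"slide": [0, -0.006, 0.036], "yaw": 0, "claw": 0.6}
    - {"slide": [0, -0.006, 0.036], "yaw": 0, "claw": 0.6}
    - {"slide": [0, -0.006, 0.036], "yaw": 0, "claw": 0.6}
    - {"slide": [0, -0.006, 0.036], "yaw": 0, "claw": 0.6}
    - {"slide": [0, -0.005, 0.036], "yaw": 0, "claw": 0.6}
    - {"slide": [0, 0, 0], "yaw": 0, "claw": 0.6}

```text
time_s: 24.75
ee_pos: [552.8, -418.1, 179.2]
ee_rot: [1.891, 1.442, 0.236]
ft_force: [-1.6, -1.3, 0.6]
finger_gap: 34.1
```

```bash
cat > ends.py <<'E'
from look import *
m,im,T,W=cloud('wrist');np.savez('wE.npz',im=im,**{k:np.array(v) for k,v in m.items()})
hsv=cv2.cvtColor(im,cv2.COLOR_RGB2HSV).astype(int)
def samp(x,ys,z):
    P=[[*(o+x*ex+y*ey),z] for y in ys];uv=proj(m,P)
    return uv
# walk along tray y at three x, listing colours and depth heights
for x in (-45,-35,-5,5):
    ys=np.arange(-114,-95,1.);uv=samp(x,ys,14)
    print("x",x,[(int(y),im[int(round(v)),int(round(u))].tolist(),round(float(T[int(round(v)),int(round(u)),2]),1)) for y,(u,v) in zip(ys,uv) if 0<=u<511 and 0<=v<383])
for x in (-40,2):
    ys=np.arange(6,34,1.5);uv=samp(x,ys,16)
    print("x",x,[(y,im[int(round(v)),int(round(u))].tolist(),round(float(T[int(round(v)),int(round(u)),2]),1)) for y,(u,v) in zip(ys,uv) if 0<=u<511 and 0<=v<383])
k=(hsv[...,0]>8)&(hsv[...,0]<22)&(hsv[...,1]>150)&(abs(T[...,0]+16)<25)&(T[...,2]>46)&(T[...,1]<70)
if k.sum()>10:print("tab",np.percentile(T[k],[3,50,97],axis=0).round(1).tolist())
cv2.imwrite("pics/ends.png",im[:,:,::-1])
E
python3 ends.py
```

```text
tray xy -8.7 -159.8 z 179.2 tilt x(down) in tray x,y 0.1208 0.0427 yaw err deg 0.98 F [-1.6 -1.3  0.6] gap 34.1 t 24.75
about pivot: radius 245.1 angle from +y deg 177.5
x -45 [(-114, [187, 194, 193], 0.7), (-113, [188, 194, 193], 0.2), (-112, [176, 182, 181], 0.6), (-111, [157, 162, 156], 0.8), (-110, [137, 139, 134], 14.5), (-109, [128, 128, 124], 14.5), (-108, [125, 124, 122], 15.2), (-107, [130, 129, 128], 14.5), (-106, [125, 126, 124], 14.8), (-105, [129, 131, 128], 15.7), (-104, [147, 150, 149], 14.9), (-103, [172, 179, 177], 14.8), (-102, [186, 193, 193], 14.8), (-101, [185, 192, 193], 14.2), (-100, [191, 196, 198], 15.3), (-99, [190, 196, 197], 14.9), (-98, [190, 195, 197], 14.5), (-97, [190, 198, 197], 14.3), (-96, [186, 194, 195], 15.5)]
x -35 [(-114, [187, 193, 192], -0.3), (-113, [180, 185, 183], 0.6), (-112, [161, 165, 159], 0.2), (-111, [147, 150, 142], 0.3), (-110, [135, 137, 131], 14.2), (-109, [124, 127, 124], 14.1), (-108, [127, 128, 126], 14.7), (-107, [127, 128, 124], 13.7), (-106, [126, 127, 125], 14.2), (-105, [132, 132, 129], 15.5), (-104, [151, 153, 151], 14.4
[... 1284 characters left out ...]
94, 196], 15.0), (-99, [188, 194, 196], 14.8), (-98, [190, 195, 197], 15.5), (-97, [189, 196, 196], 14.6), (-96, [187, 194, 195], 14.2)]
x -40 [(np.float64(6.0), [185, 191, 192], 14.2), (np.float64(7.5), [184, 192, 192], 15.3), (np.float64(9.0), [184, 190, 193], 13.8), (np.float64(10.5), [185, 192, 193], 14.2), (np.float64(12.0), [185, 193, 192], 15.3), (np.float64(13.5), [184, 189, 191], 14.7)]
x 2 [(np.float64(6.0), [182, 190, 190], 13.8), (np.float64(7.5), [181, 188, 189], 15.1), (np.float64(9.0), [183, 190, 190], 15.2), (np.float64(10.5), [181, 190, 189], 15.5), (np.float64(12.0), [183, 189, 188], 14.8), (np.float64(13.5), [179, 186, 188], 13.7), (np.float64(15.0), [136, 147, 160], 7.3)]
```

View pics/ends.png

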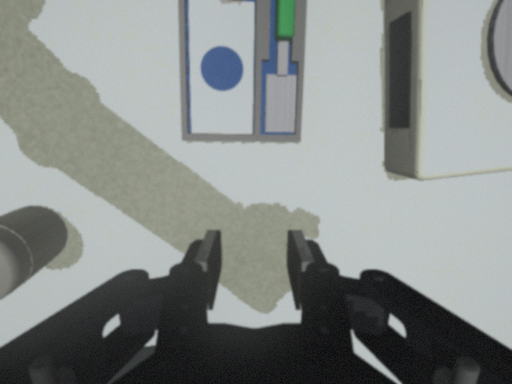

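The plate meets the end wall with no gap. The grey-to-white boundary (row 135, columns 188–253) shows no blue strip, the plate's other end is at y ≈ 15 as it should be, and the spatula blade ends beside it in its wide end. I hand the job in.

```bash
python3 -c "
from cell import manip
s=manip.sense();print(s['time_s'],abs(s['joint_vel']).max());print(manip.finish_job())"
```

```text
24.8 0.06444748236368458
the job is handed in; nothing more can be done
None
```

I finished the job and handed it in at 24.8 s of the 72 s allowed; the interface gave no verdict.

- **Plate:** I carried the white plate from the rack and stood it in the wide compartment. I then tipped it down against one finger, so it was never let fall. Its top face reads level at about 14.5 mm. There is no gap at the end wall, and the other end is at tray y ≈ 15, as it should be when home.
- **Fence:** I pushed it by the tab until it stopped firmly at 14 N.
- **Lever:** I swung the post round to its stop at 19 N. My last look found it at tray (-74, 81), about 1.6 rad round.
- **Spatula:** It lies flat in its slot with the blade in the wide end. The handle is centred at x ≈ 36.6, the blade's top face is at about 10 mm, and the tip is at y ≈ -102. I had to set it down and regrip it once, because the tool had tilted about 7°.

**One disagreement:** a slanted view of the orange tab suggested only about 20 mm of fence travel. The firm stop and the plate's end positions point to 25 mm, and I trusted those. I did not measure the fence from a better angle.

At the end the gripper was clear of everything. I did not touch the dark plate, bottles, jar or beaker, though I did not measure them again.

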